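# Load and start the bedside earbud-case sanitiser

### The arm

A 7-joint arm with a two-finger parallel gripper is mounted at the origin on the work surface. World frame = base frame: x ahead of the robot, y to its left, z up, the work surface at z = 0. Lengths are in m, angles in rad, forces in N, time in s.
With the tool pointing down it reaches from about 0.4 to 0.85 m from the base axis. Payload 4.5 kg.
Tool frame: the origin (TCP) lies midway between the tips of the shut fingers; the grasp point (between the pads) lies 19 mm behind it; z points along the fingers, x is the direction in which the jaws open and shut, and the axes are right-handed (so a half turn about z gives the same grasp; the last joint's range is limited). The gripper opens to 88 mm and grips with 3 to 60 N. Pads are 18 mm wide; open, the fingers measure 123 mm over their backs; the gripper's body (75 mm by 187 mm) begins 45 mm behind the grasp point.
Start: joints at [-1.287, 0.689, -0.195, 1.565, 0.157, 0.902, -0.215], TCP at [0.154, 0.606, 0.239] pointing down, gripper open.
Joint ranges: [-3.01, 3.01], [-0.46, 2.08], [-1.47, 1.51], [0.13, 2.56], [-1, 4.14], [0.04, 2.09], [-2.66, 2.66]. Speed limits (rad/s): [2.57, 2.57, 3.14, 3.14, 3.14, 3.14, 3.14].

### API

Orientations are given as a unit quaternion [x, y, z, w].
In Python, from plant import r gives the robot as it stands. The module is installed in compiled form; this text tells all that it offers.
- The arm moves only by the tool play_rows, never from a script. Its argument "increments" is a list of rows, each a list of 7 numbers: the opening, from 0 (shut) to 1 (fully open), then the shift along the tool's x, y, z in mm, then the turn, a rotation vector about the tool's x, y, z in rad. In form: [[hand, dx, dy, dz, wx, wy, wz], ...]. A call has exactly 8 rows; each row shifts and turns the pose as measured when the row begins, along the tool's axes as they then stand; what a row does not reach is not made up. A row lasts 1/8 s, in which the tool goes at most 62.5 mm and 10.7 degrees, less where a joint would pass 70% of its speed; a pose out of reach is approached as far as the arm can. A call is refused whole if a number of a shift passes 62.5 or a number of a turn 0.188, either way. A call with a gripper value outside its range is refused whole. The fingers move at their own pace and stop on an object; "grip_force" is the grip in N (left out, the last holds). Time passes only in rows, so rows that do not move let the fingers close, or fill a call up. It gives the time, the measured TCP pose, the force and the opening at its end, in the units of the state.
- r.get_state(): the state, without advancing time (a new reading comes with each control period).
- r.snapshot(name): name is "side" or "top" or "wrist"; returns the picture (384x512x3 uint8, red, green, blue); there is no depth.
- r.get_calibration(name): a dict with "fx", "fy", "cx", "cy" (pixels), "R" (3x3) and "t" (3): a world point X has camera coordinates R X + t. Camera axes: x right, y down, z forward; pixel columns grow to the right and rows downward; lengths in m; the calibration is good to about 2 mm. The wrist camera is an equidistant fisheye: a pixel r from the principal point sees the ray r / f radians off the axis. A picture is of the moment at which its call begins: read the wrist's pose just before it. get_calibration takes no time and is no camera call; for the wrist camera it gives the pose at the moment of the call.
- r.finish_job(): hands the job in, once; it reports no verdict.
The state is a dict: "clock": time; "q": joint angles; "qd": joint speeds; "joint_torque": joint torques, N m; "tool_pos": TCP position; "eef_rot": TCP orientation; "contact_force": force on the tool from outside, world axes, zero at the start; "moment": the same for the moment, N m; "opening": opening from 0.0 (shut) to 1.0 (fully open).
Only numpy, scipy, OpenCV 4.12 (cv2) and the standard library are available. Lean on these libraries where they do the work, as an engineer would, in place of code of your own. Each camera call takes 0.05 s, during which the arm holds its last target.

### The job

Lay every earbud case on the nightstand flat inside the tray of the white sanitising dock and shut its clear lid, and set the timer dial to the fifth click clockwise from the long tick. Only then start it: push the spring toggle fully over to the green-dot side, hold it there for a good second and let it spring back to the centre. Never push the toggle the other way, and do not knock over the jar or the lotion dispenser.

Things in the scene. Friction and masses are not known exactly. Their poses are not given: they have to be found in the camera images.
- dock: The sanitising dock: a fixed white appliance 177 (x) x 400 (y) x 70 mm, origin at the centre of its underside, on the table and turned up to 0.15 rad; x to the far side, y to the left, z up. Right part: the open tray with its hinged lid. Left part: a control panel 118 mm wide, 60 mm high, with the dial (far half) and the toggle (near half).
- tray_floor (a point): Centre of the tray floor of the dock, 20 mm above the table; axes are the dock's: x to the far side, y to the left, z up. The tray is the open, grey-floored right part: inside 165 (x) x 270 (y) mm, walls 6 mm, rim 50 mm above the floor. The panel's top is 40 mm above this floor. From this point the dial axis is at x 35, y 200 mm, the toggle pivot at x -58, y 200, z 40 mm.
- lid (a joint): Clear lid with aluminium edges, 180 x 280 mm, 6 to 8 mm thick, 0.15 kg, hinged along the tray's far rim. 0 = shut flat on the rim, grows as it opens, 1.57 = upright, 1.9 = stop. Starts open at 1.55 to 1.8. A stiff hinge keeps it where it is left; about 2 N at the free edge moves it.
- lid_edge (a point): Middle of the lid's free edge, at half its thickness; 180 mm from the hinge line.
- lid_hinge (a point): Middle of the lid's hinge line, on the tray's far rim, 50 mm above the tray floor and 89 mm from its centre; the lid's upper (outer) face is 6 to 8 mm from this line.
- dial (a joint): Timer dial, rad, about a vertical axis; it clicks into a rest every 30 degrees (0.5236); grows clockwise seen from above. 0 = orange pointer at the long black tick (towards the dock's -x, the robot side), its stop; then seven short ticks, one per click, up to the other stop, 3.67. Fifth click: 2.618. Starts at 0 to 1.1. Turning takes about 0.1 N m; let go near a rest it falls into it and stays.
- dial_grip (a point): Centre of the dial's dark bar grip, on the axis, 24 mm above the panel. The bar is 60 mm long (in the pointer's direction), 16 mm wide, its top 36 mm above the panel; it stands on a 66 mm disc 10 mm high. The orange pointer line is on one half of the bar's top and that end.
- toggle (a joint): Spring-centred toggle on the near part of the panel: a black paddle 24 mm wide (x), 9 mm thick (y; 14 at its round top), 47 mm high, white stripe on top. 0 = upright; positive = tip leaning right (dock's -y), towards the green dot and the tray; stops at +0.5 and -0.5. About 2.5 N at the tip holds it fully over; let go, it springs back.
- toggle_tip (a point): Top of the toggle's paddle, 47 mm above its pivot, which lies on the panel's top face.
- jar: Bystander: closed frosted glass jar, 70 mm across, 75 mm high, origin at the centre of its underside, z up.
- lotion: Bystander: white push-top lotion dispenser, 58 mm across, 132 mm high, origin at the centre of its underside, z up.
- coaster: Bystander: blue-glazed ceramic coaster, 90 mm across, 8 mm thick, origin at the centre of its underside. Other bystanders (phone stand, books, clock, wooden tray at the back; tissue box, planter, lamp, speaker at the sides) are fixed and beyond the working area.
- case_a_mid (a point): Centre of the mint-green hard silicone earbud case, a rounded block 72 (x) x 48 (y) x 34 (z) mm, 0.07 kg, lying flat on the table to the right of the dock, at any yaw. May be absent.
- case_b_mid (a point): Centre of the coral-pink hard silicone earbud case, a rounded block 72 (x) x 48 (y) x 34 (z) mm, 0.07 kg, lying flat on the table to the right of the dock, at any yaw. May be absent.
- case_c_mid (a point): Centre of the sand-coloured hard silicone earbud case, a rounded block 72 (x) x 48 (y) x 34 (z) mm, 0.07 kg, lying flat on the table to the right of the dock, at any yaw. May be absent.
Things that resemble listed ones, but are neither listed nor needed, are in the scene too. What is meant by the part that bears case_a_mid is not purple, and is the smaller of those in its own colour. What is shaped like the part that bears case_b_mid but purple is not meant.

How it is judged:
On the way, in this order (a step that is already met when the one before it is completed fails the run):
1. every earbud case lies flat in the tray, let go (x of case_a_mid in the frame of tray_floor between -0.08 and 0.08 m and y of case_a_mid in the frame of tray_floor between -0.132 and 0.132 m and z of case_a_mid in the frame of tray_floor between 0.005 and 0.022 m and x of case_b_mid in the frame of tray_floor between -0.08 and 0.08 m and y of case_b_mid in the frame of tray_floor between -0.132 and 0.132 m and z of case_b_mid in the frame of tray_floor between 0.005 and 0.022 m and x of case_c_mid in the frame of tray_floor between -0.08 and 0.08 m and y of case_c_mid in the frame of tray_floor between -0.132 and 0.132 m and z of case_c_mid in the frame of tray_floor between 0.005 and 0.022 m and contact force between the fingers and case_a below 0.3 N and contact force between the fingers and case_b below 0.3 N and contact force between the fingers and case_c below 0.3 N), for 0.2 s.
2. the cases are in the tray, the lid is shut and the dial rests at the fifth click (x of case_a_mid in the frame of tray_floor between -0.08 and 0.08 m and y of case_a_mid in the frame of tray_floor between -0.132 and 0.132 m and z of case_a_mid in the frame of tray_floor between 0.005 and 0.022 m and x of case_b_mid in the frame of tray_floor between -0.08 and 0.08 m and y of case_b_mid in the frame of tray_floor between -0.132 and 0.132 m and z of case_b_mid in the frame of tray_floor between 0.005 and 0.022 m and x of case_c_mid in the frame of tray_floor between -0.08 and 0.08 m and y of case_c_mid in the frame of tray_floor between -0.132 and 0.132 m and z of case_c_mid in the frame of tray_floor between 0.005 and 0.022 m and value of joint lid below 0.06 rad and value of joint dial between 2.418 and 2.818 rad), for 0.3 s.
3. the toggle is held over to the green-dot side, with the lid shut and the dial at the fifth click (value of joint toggle above 0.35 rad and value of joint lid below 0.06 rad and value of joint dial between 2.418 and 2.818 rad), for 0.8 s.
4. the toggle is let go and back at its centre (value of joint toggle between -0.1 and 0.1 rad and contact force between the fingers and toggle below 0.1 N), for 0.3 s.
At the end, for the whole second after the job is handed in: Every case present lies flat (centre under 22 mm above the tray floor) and at rest in the tray, lid shut (under 0.06 rad), dial within 0.2 rad of the fifth click (2.618), toggle within 0.1 rad of its centre (all of step 2 and contact force between the fingers and case_a below 0.3 N and contact force between the fingers and case_b below 0.3 N and contact force between the fingers and case_c below 0.3 N and linear speed of each of case_a, case_b, case_c below 0.02 m/s and value of joint toggle between -0.1 and 0.1 rad); the robot touches nothing.
It fails at once if the toggle is pushed to the side away from the green dot (value of joint toggle below -0.25 rad).
It fails at once if the jar or the lotion dispenser is knocked over (angle between any of jar, lotion's own z axis and vertical above 0.8 rad).
Of case_a, case_b, case_c only 2 to 3 are there at a start; the rules pass over those that are not, and their reading is None.
At some moment in a run one of case_a, case_b, case_c may be knocked a few centimetres aside while the robot is not near it.
Once in a run the grip may slacken for a moment while it holds something.
It also fails if it takes over 210 s, if anything falls off the work surface, if the arm or the gripper's body presses on something with over 40 N, if the wrist force passes 120 N, or if a joint passes its speed limit or range.

## Working session

There is one attempt and no reset: what is moved stays moved. The work goes in short steps, Python scripts to look and compute and a tool call to move; the robot and the scene stay as the last step left them, time stands still between calls to the robot, and variables do not carry over. Pictures are saved under pics/ and viewed, and the job is handed in when it is done.

Besides the shell and the picture viewer there is one more tool, called after ">>>" as name(argument=value, ...), one argument or row to a line, values as JSON. play_rows: Moves the arm, as the interface text tells. Its arguments: {"type":"object","properties":{"increments":{"type":"array"},"grip_force":{"type":"number"}},"required":["increments"]}

```bash
mkdir -p pics; python3 - <<'E'
from plant import r
import cv2,numpy as np
s=r.get_state();print(s)
for n in ["side","top","wrist"]:
    c=r.get_calibration(n);print(n,c)
    im=r.snapshot(n);cv2.imwrite(f"pics/{n}0.png",im[:,:,::-1])
E
```

```text
{'clock': 0.0, 'q': array([-1.28716617,  0.68995637, -0.19452208,  1.56633053,  0.15732791,
        0.90246466, -0.21510464]), 'qd': array([ 0.0016651 , -0.00021182, -0.00099573,  0.00017809,  0.00146902,
       -0.00167583, -0.00066439]), 'joint_torque': array([ 2.12460700e-04, -5.27557003e+01, -1.26678083e+00, -1.53426272e+01,
       -5.25840896e-02,  6.43188134e-03,  1.70879107e-04]), 'tool_pos': array([0.15442158, 0.6049911 , 0.23793105]), 'eef_rot': array([ 7.89664458e-01,  6.13538317e-01, -6.50661474e-04,  5.95578485e-04]), 'contact_force': array([-0.3465813 , -1.1850339 , -0.25634465]), 'moment': array([-0.03119934, -0.03135565, -0.00131322]), 'opening': 0.9998608133186845}
side {'fx': 370.4038627467213, 'fy': 370.4038627467213, 'cx': 252.63306589493942, 'cy': 191.52248618952572, 'R': array([[ 0.80647593, -0.59126328,  0.00207534],
       [-0.38335949, -0.52556349, -0.75948569],
       [ 0.45014672,  0.61171133, -0.6505207 ]]), 't': array([-0.36524206,  0.24349301,  0.77784337])}
top {'fx': 377.2439150763231, 'fy': 377.2439150763231, 'cx': 253.55164277169052, 'cy': 192.4244905674836, 'R': array([[ 0.00329537, -0.99988981, -0.01447472],
       [-0.99806095, -0.00238894, -0.06219834],
       [ 0.0621569 ,  0.01465162, -0.99795884]]), 't': array([0.00283748, 0.46194137, 1.06841914])}
wrist {'fx': 297.3186396354542, 'fy': 297.3186396354542, 'cx': 252.60341452652216, 'cy': 188.95375322058612, 'R': array([[ 0.24589816,  0.96929265, -0.00241853],
       [ 0.92675723, -0.23437489,  0.2935804 ],
       [ 0.28399849, -0.07443227, -0.95593132]]), 't': array([-0.62322548, -0.04166632,  0.39055814])}
```

View pics/top0.png

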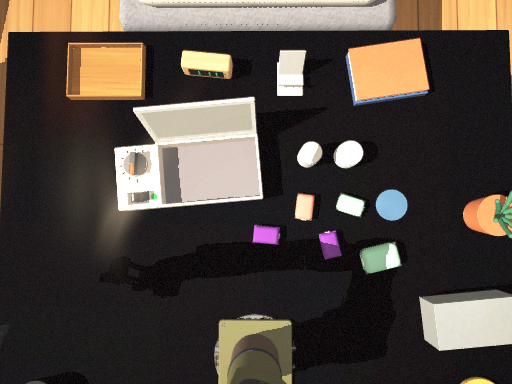

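View pics/side0.png

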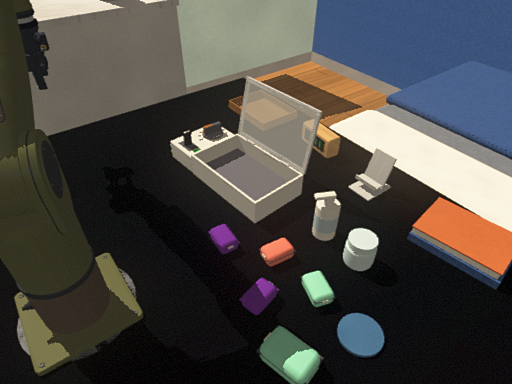

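View pics/wrist0.png

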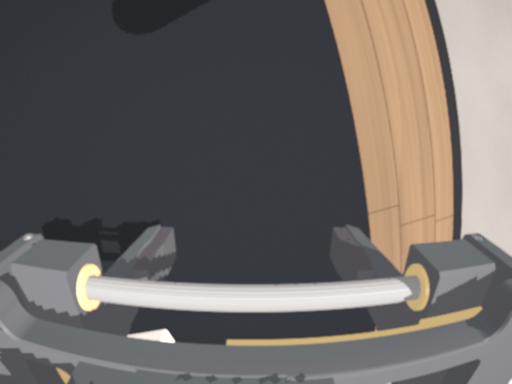

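```bash
cat > h.py <<'E'
import numpy as np,cv2
from plant import r
from scipy.spatial.transform import Rotation as Ro
def ray(c,px,n="top"):
    R=np.array(c["R"]);t=np.array(c["t"])
    u=np.array([(px[0]-c["cx"])/c["fx"],(px[1]-c["cy"])/c["fy"]])
    if n=="wrist":
        th=np.hypot(*u); d=np.array([*(u/max(th,1e-9)*np.sin(th)),np.cos(th)])
    else: d=np.array([*u,1.])
    return -R.T@t, R.T@d
def onz(c,px,z,n="top"):
    o,d=ray(c,px,n); return o+d*(z-o[2])/d[2]
def tri(c1,p1,n1,c2,p2,n2):
    o1,d1=ray(c1,p1,n1);o2,d2=ray(c2,p2,n2)
    A=np.stack([d1,-d2],1);k=np.linalg.lstsq(A,o2-o1,rcond=None)[0]
    a=o1+d1*k[0];b=o2+d2*k[1];return (a+b)/2,np.linalg.norm(a-b)
def proj(c,X,n="top"):
    p=np.array(c["R"])@np.asarray(X)+np.array(c["t"])
    if n=="wrist":
        rr=np.hypot(p[0],p[1]);th=np.arctan2(rr,p[2]);k=th/max(rr,1e-9)
        return np.array([c["cx"]+c["fx"]*p[0]*k,c["cy"]+c["fy"]*p[1]*k])
    return np.array([c["cx"]+c["fx"]*p[0]/p[2],c["cy"]+c["fy"]*p[1]/p[2]])
def snap(n,name):
    c=r.get_calibration(n);im=r.snapshot(n)[:,:,::-1].copy();cv2.imwrite(f"pics/{name}.png",im);return c,im
def goto(target,yaw=None,tilt=None):
    """needed shift in tool axes mm and yaw rotvec"""
    s=r.get_state();R=Ro.from_quat(s["eef_rot"])
    d=R.inv().apply(np.array(target)-s["tool_pos"])*1000
    out=[d.round(1)]
    if yaw is not None:
        # target: z down, tool x at world angle yaw (mod pi)
        best=None
        for k in (0,np.pi):
            a=yaw+k;x=np.array([np.cos(a),np.sin(a),0]);z=np.array([0,0,-1.]);y=np.cross(z,x)
            w=(R.inv()*Ro.from_matrix(np.stack([x,y,z],1))).as_rotvec()
            out.append((w.round(3)))
    return out
def st():
    s=r.get_state();R=Ro.from_quat(s["eef_rot"]).as_matrix()
    print("t",round(s["clock"],2),"pos",s["tool_pos"].round(4),"xax",R[:,0].round(3),"yax",R[:,1].round(3),"F",s["contact_force"].round(1),"op",round(s["opening"],3),"q",np.round(s["q"],2))
E
python3 - <<'E'
from h import *
c=r.get_calibration("top");im=cv2.imread("pics/top0.png")
hsv=cv2.cvtColor(im,cv2.COLOR_BGR2HSV)
for n,lo,hi in [("mint",(40,40,60),(90,255,255)),("coral",(0,80,100),(16,255,255)),("purple",(135,80,60),(165,255,255))]:
    m=cv2.inRange(hsv,lo,hi);N,L,S,C=cv2.connectedComponentsWithStats(m)
    for i in range(1,N):
        if S[i,4]>60 and 150<S[i,1]<320:
            cn=cv2.findContours((L==i).astype(np.uint8),cv2.RETR_EXTERNAL,cv2.CHAIN_APPROX_NONE)[0][0].reshape(-1,2)
            w=np.array([onz(c,p,.025)[:2] for p in cn],np.float32)
            (cx,cy),sz,a=cv2.minAreaRect(w)
            print(n,C[i].round(1),S[i,4],onz(c,C[i],.017).round(4),np.round([cx,cy],4),np.round(sz,3),a)
big=cv2.resize(im[90:280,110:420],None,fx=2.5,fy=2.5,interpolation=cv2.INTER_CUBIC);cv2.imwrite("pics/crop1.png",big)
im=cv2.imread("pics/side0.png")
cv2.imwrite("pics/crop2.png",cv2.resize(im[70:300,160:400],None,fx=2.5,fy=2.5,interpolation=cv2.INTER_CUBIC))
E
```

```text
mint [503.8 214.3] 451 [ 0.4016 -0.7034  0.017 ] [ 0.4022 -0.6933] [0.05  0.132] 87.78144836425781
mint [376.5 257.4] 699 [ 0.2791 -0.3431  0.017 ] [ 0.2798 -0.3495] [0.072 0.108] 14.184490203857422
coral [307.2 203.3] 124 [ 0.431  -0.1491  0.017 ] [ 0.423 -0.139] [0.05  0.071] 82.9820785522461
coral [483.6 214.8] 1159 [ 0.3999 -0.6468  0.017 ] [ 0.4021 -0.6451] [0.121 0.118] 86.29105377197266
purple [265.4 234.4] 465 [ 0.3424 -0.0301  0.017 ] [ 0.3432 -0.0305] [0.074 0.052] 84.45973205566406
purple [329.6 244.5] 466 [ 0.3147 -0.2115  0.017 ] [ 0.3158 -0.2097] [0.075 0.05 ] 13.519343376159668
```

View pics/crop1.png

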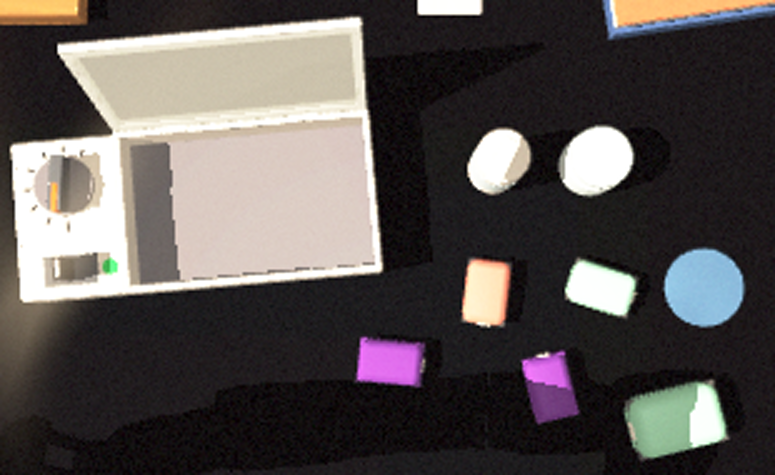

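View pics/crop2.png

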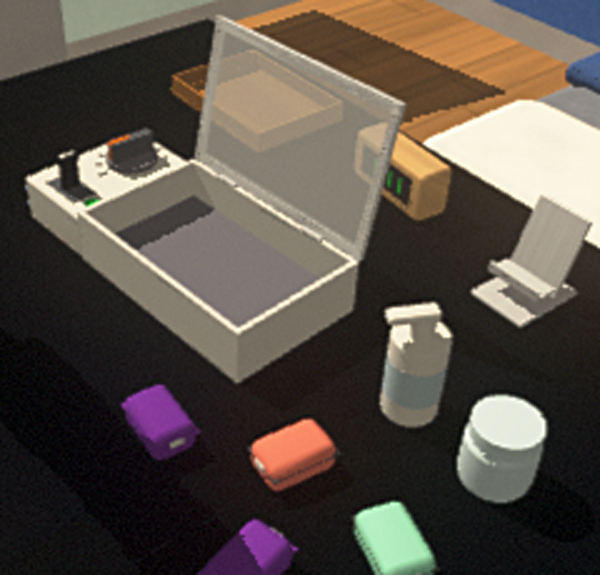

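```bash
python3 - <<'E'
from h import *
c=r.get_calibration("top");im=cv2.imread("pics/top0.png");cs=r.get_calibration("side")
g=im.max(2)
m=(g>100).astype(np.uint8);N,L,S,C=cv2.connectedComponentsWithStats(m)
for i in range(1,N):
    if 200<S[i,4]<1200 and 150<S[i,1]<250:
        cn=cv2.findContours((L==i).astype(np.uint8),cv2.RETR_EXTERNAL,cv2.CHAIN_APPROX_NONE)[0][0].reshape(-1,2)
        w=np.array([onz(c,p,.025)[:2] for p in cn],np.float32)
        (cx,cy),sz,a=cv2.minAreaRect(w)
        print(C[i].round(1),S[i,4],onz(c,C[i],.017).round(4),np.round([cx,cy],4),np.round(sz,3),a)
# dock corners
f=lambda x,y:(110+(x+.5)/2.5-.5,90+(y+.5)/2.5-.5)
P={'nr':(f(382,270),.07,(-.0885,-.2)),'nl':(f(22,302),.06,(-.0885,.2)),'fl':(f(12,145),.06,(.0885,.2)),'nt':(f(131,291),.07,(-.0885,.082))}
A=[];B=[]
for k,(p,z,d) in P.items():
    w=onz(c,p,z)[:2];A.append(d);B.append(w);print(k,w.round(4))
A=np.array(A);B=np.array(B);a=A-A.mean(0);b=B-B.mean(0)
U,s,V=np.linalg.svd(a.T@b);R=(U@V).T
print("yaw",np.arctan2(R[1,0],R[0,0]),"orig",B.mean(0)-R@A.mean(0));print((B-(A@R.T+B.mean(0)-R@A.mean(0))).round(4))
E
```

```text
[391.2 204.6] 791 [ 0.4281 -0.3873  0.017 ] [ 0.4281 -0.384 ] [0.088 0.087] 63.12807846069336
[304.  206.6] 454 [ 0.4217 -0.1398  0.017 ] [ 0.421  -0.1387] [0.05  0.076] 83.3080825805664
[349.8 204.9] 464 [ 0.4269 -0.2701  0.017 ] [ 0.4267 -0.2689] [0.078 0.049] 71.62486267089844
[265.6 234.5] 441 [ 0.3422 -0.0306  0.017 ] [ 0.3425 -0.0314] [0.074 0.049] 84.57012939453125
[329.4 244.1] 450 [ 0.3157 -0.2111  0.017 ] [ 0.3168 -0.2092] [0.074 0.048] 12.873075485229492
[380.  257.5] 920 [ 0.2788 -0.3529  0.017 ] [ 0.2795 -0.3496] [0.07  0.106] 14.188458442687988
nr [ 0.4442 -0.021 ]
nl [0.4083 0.3755]
fl [0.5829 0.3911]
nt [0.4205 0.2525]
yaw 0.0928637449484126 orig [0.51457729 0.18343402]
[[-0.0009  0.0029]
 [ 0.0004  0.0011]
 [-0.0012  0.0004]
 [ 0.0017 -0.0043]]
```

```bash
python3 - <<'E'
from h import *
c=r.get_calibration("top");cs=r.get_calibration("side")
st()
# lotion / jar tops: side & top
print("jar top", onz(c,(349,154),.075), "lotion top",onz(c,(310,154),.12))
print("jar side base", onz(cs,(361,262),.0,"side"),"lotion",onz(cs,(325,236),0,"side"))
print(goto((.45,.2,.28)), goto((.4215,-.139,.28),np.radians(83.3)))
E
```

```text
t 0.15 pos [0.1544 0.6051 0.2381] xax [ 0.247  0.969 -0.001] yax [ 0.969 -0.247  0.   ] F [-0.2 -0.3 -0.1] op 1.001 q [-1.29  0.69 -0.19  1.57  0.16  0.9  -0.22]
jar top [ 0.56336598 -0.25572032  0.075     ] lotion top [ 0.55583031 -0.14388986  0.12      ]
jar side base [ 5.71620482e-01 -2.68873180e-01 -1.11022302e-16] lotion [ 5.61839982e-01 -1.59703324e-01 -1.11022302e-16]
[array([-319.6,  386.5,  -41.4])] [array([-655.1,  442.7,  -40.9]), array([ 0.   ,  0.001, -0.133]), array([ 2.000e-03, -0.000e+00,  3.009e+00])]
```

>>> play_rows(
  increments=[
    [1, -40, 46, -6, 0, 0, 0],
    [1, -40, 46, -6, 0, 0, 0],
    [1, -40, 46, -6, 0, 0, 0],
    [1, -40, 46, -6, 0, 0, 0],
    [1, -40, 46, -6, 0, 0, 0],
    [1, -40, 46, -6, 0, 0, 0],
    [1, -40, 46, -6, 0, 0, 0],
    [1, -40, 46, -6, 0, 0, 0],
  ],
)

```text
clock: 1.15
tool_pos: [0.4355, 0.2002, 0.2844]
eef_rot: [0.786, 0.618, -0.001, -0.001]
contact_force: [1.5, 0.3, -0.3]
opening: 1.0
```

```bash
python3 - <<'E'
from h import *
st();print(goto((.4215,-.139,.2),np.radians(83.3)))
E
```

```text
t 1.15 pos [0.4355 0.2002 0.2844] xax [ 0.237  0.972 -0.   ] yax [ 0.972 -0.237 -0.002] F [ 1.5  0.3 -0.3] op 1.0 q [-0.35  0.44 -0.26  1.93  0.15  0.79  0.64]
[array([-332.9,   67. ,   84.3]), array([-0.002,  0.   , -0.122]), array([0.   , 0.004, 3.019])]
```

>>> play_rows(
  increments=[
    [1, -47, 9, 11, 0, 0, 0],
    [1, -47, 9, 11, 0, 0, 0],
    [1, -47, 9, 11, 0, 0, 0],
    [1, -47, 9, 12, 0, 0, 0],
    [1, -47, 10, 12, 0, 0, 0],
    [1, -48, 10, 12, 0, 0, 0],
    [1, -48, 10, 12, 0, 0, 0],
    [1, 0, 0, 0, 0, 0, -0.12],
  ],
)

```text
clock: 2.15
tool_pos: [0.422, -0.1526, 0.2005]
eef_rot: [0.751, 0.661, 0.001, 0.001]
contact_force: [0.4, 0.7, 0.0]
opening: 1.001
```

```bash
cat > look.py <<'E'
from h import *
import sys
n=sys.argv[1]; st()
c,im=snap("wrist",n)
cv2.imwrite("pics/%s.png"%n,im)
hsv=cv2.cvtColor(im,cv2.COLOR_BGR2HSV)
for k,lo,hi in [("mint",(40,30,60),(90,255,255)),("coral",(0,80,80),(16,255,255)),("purple",(135,80,60),(165,255,255))]:
    m=cv2.inRange(hsv,lo,hi);N,L,S,C=cv2.connectedComponentsWithStats(m)
    for i in range(1,N):
        if S[i,4]>400:
            cn=cv2.findContours((L==i).astype(np.uint8),cv2.RETR_EXTERNAL,cv2.CHAIN_APPROX_NONE)[0][0].reshape(-1,2)
            w=np.array([onz(c,p,.025,"wrist")[:2] for p in cn],np.float32)
            (cx,cy),sz,a=cv2.minAreaRect(w)
            print(k,C[i].round(1),S[i,4],onz(c,C[i],.017,"wrist").round(4),np.round([cx,cy],4),np.round(sz,3),round(a,1))
E
python3 look.py w1
```

```text
t 2.15 pos [ 0.422  -0.1526  0.2005] xax [0.127 0.992 0.001] yax [ 0.992 -0.127  0.003] F [0.4 0.7 0. ] op 1.001 q [ 0.42  0.54 -0.27  2.12  0.28  0.51  1.38]
mint [75.5 78.1] 4369 [ 0.279  -0.3542  0.017 ] [ 0.2798 -0.3525] [0.078 0.119] 14.0
mint [157.1 184.8] 2612 [ 0.4281 -0.2691  0.017 ] [ 0.4262 -0.2678] [0.078 0.055] 72.5
coral [264.9 166.9] 2817 [ 0.4233 -0.1394  0.017 ] [ 0.4214 -0.1394] [0.051 0.076] 83.0
purple [188.2  80.8] 3028 [ 0.3149 -0.2112  0.017 ] [ 0.3156 -0.2102] [0.075 0.052] 13.6
purple [352.3  87.5] 2810 [ 0.3429 -0.0299  0.017 ] [ 0.3432 -0.032 ] [0.077 0.051] 84.8
```

View pics/w1.png

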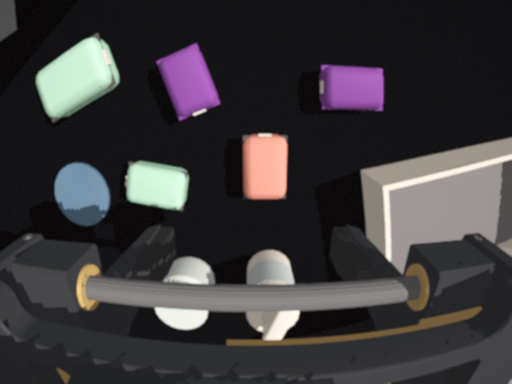

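```bash
python3 - <<'E'
from h import *
print(goto((.422,-.1394,.005),np.radians(83.1)))
E
```

```text
[array([ 10.9,  -2.6, 195.9]), array([ 0.003, -0.002, -0.   ]), array([-3.000e-03, -5.000e-03,  3.141e+00])]
```

>>> play_rows(
  increments=[
    [1, 11, -2, 40, 0, 0, 0],
    [1, 0, 0, 50, 0, 0, 0],
    [1, 0, 0, 50, 0, 0, 0],
    [1, 0, 0, 36, 0, 0, 0],
    [1, 0, 0, 20, 0, 0, 0],
    [0, 0, 0, 0, 0, 0, 0],
    [0, 0, 0, 0, 0, 0, 0],
    [0, 0, 0, 0, 0, 0, 0],
  ],
  grip_force=25,
)

```text
clock: 3.2
tool_pos: [0.4318, -0.141, 0.0315]
eef_rot: [0.75, 0.661, 0.001, 0.004]
contact_force: [0.1, 0.2, -1.1]
opening: 0.682
```

```bash
python3 look.py w2
```

```text
t 3.2 pos [ 0.4318 -0.141   0.0315] xax [ 0.126  0.992 -0.004] yax [ 0.992 -0.126  0.008] F [ 0.1  0.2 -1.1] op 0.682 q [ 0.24  0.89 -0.05  2.22  0.98  0.05  0.68]
mint [ 6.4 51.8] 487 [ 0.2867 -0.2936  0.017 ] [ 0.2843 -0.2853] [0.016 0.053] 85.6
mint [ 69.3 226.2] 3317 [ 0.4165 -0.2666  0.017 ] [ 0.4127 -0.2641] [0.044 0.088] 7.8
coral [250.  241.2] 5191 [ 0.4381 -0.1441  0.017 ] [ 0.4221 -0.1396] [0.05  0.078] 82.8
purple [106.8  58.4] 10039 [ 0.3175 -0.2113  0.017 ] [ 0.3155 -0.2096] [0.077 0.055] 13.3
purple [420.1  66.3] 9452 [ 0.3429 -0.0318  0.017 ] [ 0.3433 -0.0319] [0.082 0.05 ] 84.6
```

View pics/w2.png

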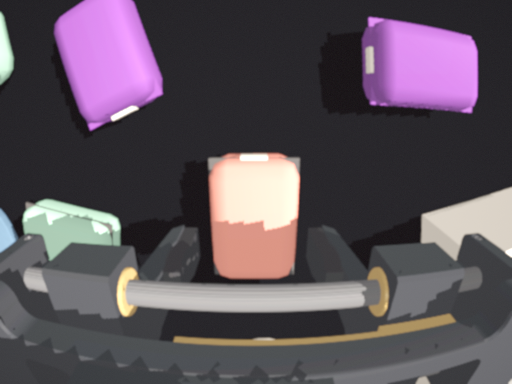

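```bash
python3 - <<'E'
from h import *
print(goto((.422,-.1396,.005),np.radians(83.1)))
E
```

```text
[array([  0.3, -10.1,  26.4]), array([ 0.008,  0.004, -0.006]), array([ 0.006, -0.013,  3.136])]
```

>>> play_rows(
  increments=[
    [1, 0, 0, 0, 0, 0, 0],
    [1, 2, -8, 0, 0, 0, 0],
    [1, 0, -3, 5, 0, 0, 0],
    [1, 0, 0, 10, 0, 0, 0],
    [1, 0, 0, 10, 0, 0, 0],
    [1, 0, 0, 5, 0, 0, 0],
    [1, 0, 0, 0, 0, 0, 0],
    [1, 0, 0, 0, 0, 0, 0],
  ],
)

```text
clock: 4.25
tool_pos: [0.4242, -0.1396, 0.0061]
eef_rot: [0.751, 0.66, 0.001, 0.006]
contact_force: [-0.3, -1.0, -0.0]
opening: 1.0
```

```bash
python3 - <<'E'
from h import *
st();print(goto((.422,-.1396,.005),np.radians(83.1)))
E
```

```text
t 4.25 pos [ 0.4242 -0.1396  0.0061] xax [ 0.128  0.992 -0.006] yax [ 0.992 -0.128  0.01 ] F [-0.3 -1.  -0. ] op 1.0 q [ 0.37  0.95 -0.25  2.24  1.75  0.21 -0.09]
[array([-0.2, -2.2,  1.1]), array([ 0.01 ,  0.006, -0.008]), array([ 0.01 , -0.016,  3.134])]
```

It got there by swinging q5. Close.

>>> play_rows(
  increments=[
    [1, 0, -2, 1, 0, 0, 0],
    [0, 0, 0, 0, 0, 0, 0],
    [0, 0, 0, 0, 0, 0, 0],
    [0, 0, 0, 0, 0, 0, 0],
    [0, 0, 0, 0, 0, 0, 0],
    [0, 0, 0, -5, 0, 0, 0],
    [0, 0, 0, -25, 0, 0, 0],
    [0, 0, 0, -30, 0, 0, 0],
  ],
  grip_force=30,
)

```text
clock: 5.25
tool_pos: [0.422, -0.1409, 0.0608]
eef_rot: [0.75, 0.661, -0.003, 0.009]
contact_force: [0.7, -1.1, -1.8]
opening: 0.541
```

```bash
python3 look.py w3; python3 - <<'E'
from h import *
R=Ro.from_euler('z',.0929).as_matrix();T=np.array([.520,.1247,.02])
print(goto(T+R@[-.015,.055,.13],np.radians(95.3)))
E
```

```text
t 5.25 pos [ 0.422  -0.1409  0.0608] xax [ 0.126  0.992 -0.016] yax [ 0.992 -0.126  0.01 ] F [ 0.7 -1.1 -1.8] op 0.541 q [ 0.37  0.83 -0.26  2.24  1.19  0.22  0.46]
mint [20.5 74.9] 1253 [ 0.2888 -0.3108  0.017 ] [ 0.2792 -0.3051] [0.051 0.085] 82.3
mint [ 90.9 227.3] 3582 [ 0.4211 -0.2712  0.017 ] [ 0.4162 -0.2682] [0.051 0.094] 7.4
coral [250.9 246.3] 6334 [ 0.4477 -0.1467  0.017 ] [ 0.4366 -0.1438] [0.071 0.08 ] 83.3
coral [252.7 315.3] 567 [ 0.514  -0.1538  0.017 ] [ 0.5074 -0.153 ] [0.061 0.008] 83.7
purple [129.7  73.6] 8117 [ 0.3155 -0.2109  0.017 ] [ 0.3156 -0.2094] [0.075 0.054] 13.2
purple [402.   83.4] 7482 [ 0.343  -0.0311  0.017 ] [ 0.343  -0.0318] [0.081 0.05 ] 84.3
[array([323.8,  38.1, -88.9]), array([ 0.011,  0.01 , -0.22 ]), array([ 0.015, -0.016,  2.921])]
```

View pics/w3.png

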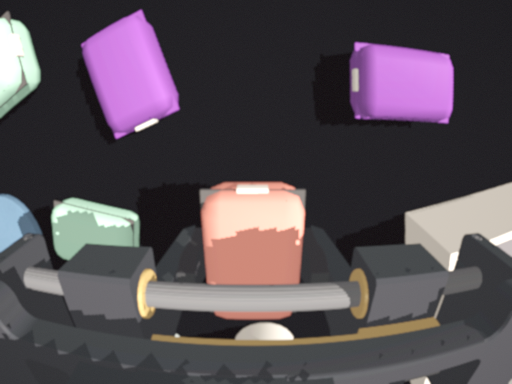

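>>> play_rows(
  increments=[
    [0, 0, 0, -45, 0, 0, 0],
    [0, 0, 0, -45, 0, 0, 0],
    [0, 50, 0, -10, 0, 0, 0],
    [0, 55, 0, 0, 0, 0, 0],
    [0, 55, 0, 0, 0, 0, 0],
    [0, 55, 8, 0, 0, 0, 0],
    [0, 55, 20, 0, 0, 0, 0],
    [0, 54, 10, 0, 0, 0, 0],
  ],
)

```text
clock: 6.3
tool_pos: [0.5074, 0.1754, 0.1634]
eef_rot: [0.758, 0.652, 0.002, 0.013]
contact_force: [0.0, -0.6, -1.9]
opening: 0.541
```

```bash
python3 - <<'E'
from h import *
st()
R=Ro.from_euler('z',.0929).as_matrix();T=np.array([.520,.1247,.02])
print(goto(T+R@[-.015,.055,.13],np.radians(95.3)))
c,im=snap("top","t2");snap("side","s2")
cv2.imwrite("pics/crop3.png",cv2.resize(im[90:280,110:420],None,fx=2.5,fy=2.5,interpolation=cv2.INTER_CUBIC))
E
```

```text
t 6.3 pos [0.5074 0.1754 0.1634] xax [ 0.151  0.988 -0.014] yax [ 0.988 -0.151  0.023] F [ 0.  -0.6 -1.9] op 0.541 q [-0.07  0.74 -0.6   1.91  0.68  0.7   0.33]
[array([ 1.7, -8. , 13.2]), array([ 0.021,  0.016, -0.244]), array([ 0.024, -0.03 ,  2.897])]
```

View pics/crop3.png

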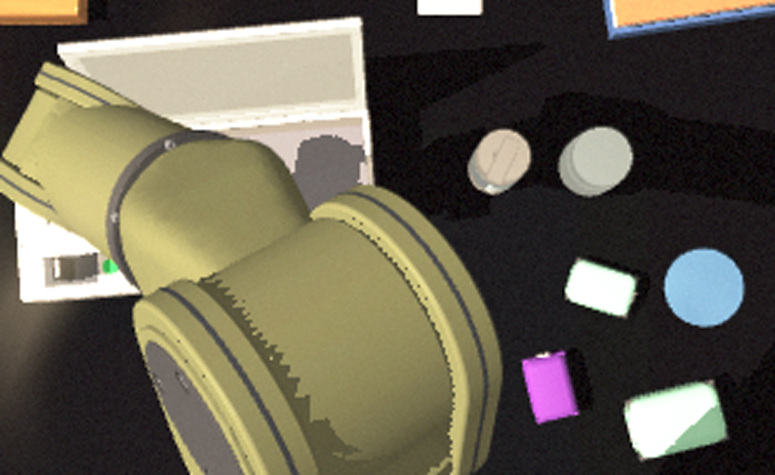

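View pics/s2.png

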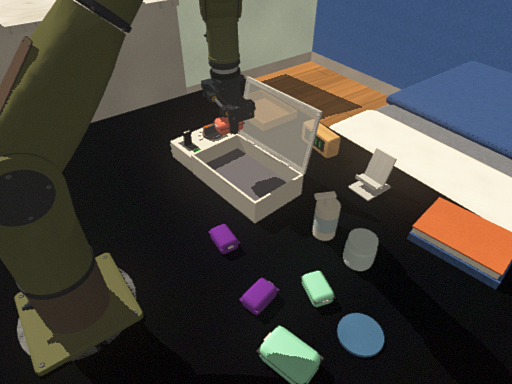

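>>> play_rows(
  increments=[
    [0, 0, 0, 0, 0.01, 0.01, -0.12],
    [0, 0, 0, 0, 0.01, 0.006, -0.12],
    [0, 0, 0, 0, 0, 0, 0],
    [0, 0, -4, 0, 0, 0, 0],
    [0, 0, -4, 0, 0, 0, 0],
    [0, 0, 0, 6, 0, 0, 0],
    [0, 0, 0, 6, 0, 0, 0],
    [0, 0, 0, 0, 0, 0, 0],
  ],
)

```text
clock: 7.4
tool_pos: [0.4986, 0.1803, 0.1498]
eef_rot: [0.671, 0.741, 0.004, 0.0]
contact_force: [-0.9, 0.3, -1.5]
opening: 0.541
```

```bash
python3 look.py w4;python3 - <<'E'
from h import *
R=Ro.from_euler('z',.0929).as_matrix();T=np.array([.520,.1247,.02])
print(goto(T+R@[-.015,.055,.005],np.radians(95.3)))
E
```

```text
t 7.4 pos [0.4986 0.1803 0.1498] xax [-0.099  0.995  0.005] yax [0.995 0.099 0.007] F [-0.9  0.3 -1.5] op 0.541 q [-0.04  0.77 -0.67  1.93  0.74  0.69  0.51]
coral [252.6 235.7] 9359 [0.5598 0.1864 0.017 ] [0.5586 0.186 ] [0.117 0.102] 5.6
coral [252.6 313.9] 498 [0.6673 0.1972 0.017 ] [0.6612 0.1964] [0.011 0.089] 5.1
purple [68.1 21. ] 2621 [ 0.3441 -0.0302  0.017 ] [ 0.345  -0.0276] [0.086 0.048] 83.5
[array([-3.10e+00,  1.00e-01,  1.25e+02]), array([ 0.007, -0.005,  0.006]), array([ 0.009,  0.011, -3.135])]
```

View pics/w4.png

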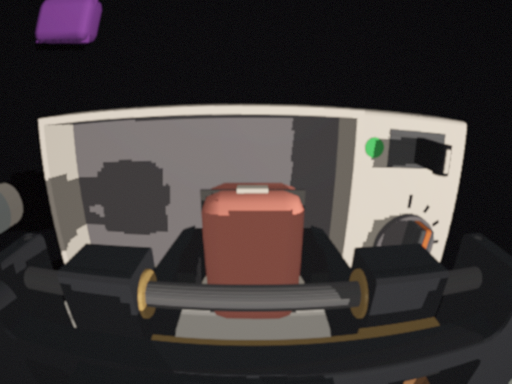

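>>> play_rows(
  increments=[
    [0, -13, 0, 20, 0, 0, 0],
    [0, 0, 0, 40, 0, 0, 0],
    [0, 0, 0, 35, 0, 0, 0],
    [0, 0, 0, 20, 0, 0, 0],
    [0, 0, 0, 8, 0, 0, 0],
    [0, 0, 0, 2, 0, 0, 0],
    [0, 0, 0, 0, 0, 0, 0],
    [0, 0, 0, 0, 0, 0, 0],
  ],
)

```text
clock: 8.45
tool_pos: [0.5053, 0.1708, 0.0266]
eef_rot: [0.671, 0.741, 0.009, 0.003]
contact_force: [-0.1, 0.1, -0.9]
opening: 0.54
```

```bash
python3 - <<'E'
from h import *
st()
R=Ro.from_euler('z',.0929).as_matrix();T=np.array([.520,.1247,.02])
print(goto(T+R@[-.015,.045,.005],np.radians(95.3)))
snap("wrist","w5")
E
```

```text
t 8.45 pos [0.5053 0.1708 0.0266] xax [-0.098  0.995  0.008] yax [0.995 0.098 0.017] F [-0.1  0.1 -0.9] op 0.54 q [-0.15  0.95 -0.44  1.98  1.    0.42  0.3 ]
[array([-2.2, -4.7,  1.5]), array([ 0.017, -0.008,  0.006]), array([ 0.013,  0.027, -3.136])]
```

View pics/w5.png

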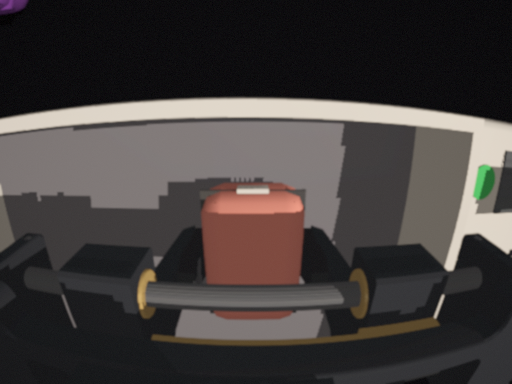

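>>> play_rows(
  increments=[
    [0, -2, -4, 2, 0, 0, 0],
    [0.75, 0, 0, 0, 0, 0, 0],
    [0.75, 0, 0, 0, 0, 0, 0],
    [0.75, 0, 0, -20, 0, 0, 0],
    [0.75, 0, 0, -45, 0, 0, 0],
    [0.75, 0, 0, -45, 0, 0, 0],
    [0.75, 0, 0, -30, 0, 0, 0],
    [1, 0, 0, -10, 0, 0, 0],
  ],
)

```text
clock: 9.5
tool_pos: [0.4979, 0.1663, 0.1769]
eef_rot: [0.671, 0.741, 0.008, 0.002]
contact_force: [0.1, 0.1, 0.5]
opening: 0.841
```

```bash
python3 look.py w6; python3 - <<'E'
from h import *
print(goto((.4265,-.268,.17),np.radians(-18)))
E
```

```text
t 9.5 pos [0.4979 0.1663 0.1769] xax [-0.099  0.995  0.008] yax [0.995 0.098 0.014] F [0.1 0.1 0.5] op 0.841 q [ 0.01  0.73 -0.71  1.93  0.7   0.73  0.56]
coral [254.2 181.2] 3440 [0.5091 0.1695 0.017 ] [0.508  0.1693] [0.079 0.052] 5.7
purple [90.2 22.6] 2580 [ 0.3428 -0.0298  0.017 ] [ 0.3441 -0.028 ] [0.083 0.05 ] 84.2
[array([-425.2, -114.1,    2.4]), array([ 0.002, -0.019,  1.984]), array([ 0.017,  0.002, -1.158])]
```

View pics/w6.png

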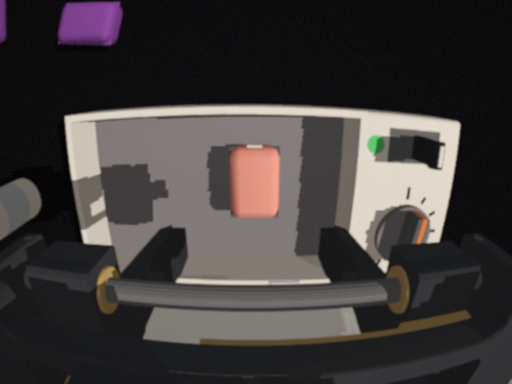

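>>> play_rows(
  increments=[
    [1, -53, -14, 0, 0, 0, 0],
    [1, -53, -14, 0, 0, 0, 0],
    [1, -53, -14, 0, 0, 0, 0],
    [1, -53, -14, 0, 0, 0, 0],
    [1, -53, -14, 0, 0, 0, 0],
    [1, -53, -14, 0, 0, 0, 0],
    [1, -53, -14, 0, 0, 0, 0],
    [1, -53, -14, 0, 0, 0, 0],
  ],
)

```text
clock: 10.55
tool_pos: [0.425, -0.274, 0.1614]
eef_rot: [0.667, 0.745, 0.007, -0.005]
contact_force: [1.3, -0.7, -0.3]
opening: 1.0
```

```bash
python3 look.py w7; python3 - <<'E'
from h import *
print(goto((.4265,-.268,.17),np.radians(-18)))
E
```

```text
t 10.55 pos [ 0.425  -0.274   0.1614] xax [-0.109  0.994  0.017] yax [0.994 0.109 0.004] F [ 1.3 -0.7 -0.3] op 1.0 q [ 0.95  0.76 -0.77  1.97  0.77  0.73  1.39]
mint [186.3  29.4] 6317 [ 0.2844 -0.3526  0.017 ] [ 0.2883 -0.3511] [0.069 0.112] 1.4
mint [255.5 179.5] 3629 [ 0.4281 -0.269   0.017 ] [ 0.4264 -0.2692] [0.074 0.053] 72.4
coral [  3.7 133.4] 405 [ 0.3989 -0.5899  0.017 ] [ 0.3983 -0.5806] [0.019 0.068] 86.1
purple [327.5  75.4] 3768 [ 0.3149 -0.2107  0.017 ] [ 0.3159 -0.2119] [0.074 0.052] 13.2
purple [463.1 132.6] 2119 [ 0.3425 -0.0302  0.017 ] [ 0.3427 -0.0347] [0.09 0.05] 84.3
[array([15.3,  6.6, -9.9]), array([-0.012, -0.005,  1.982]), array([ 0.005, -0.01 , -1.16 ])]
```

View pics/w7.png

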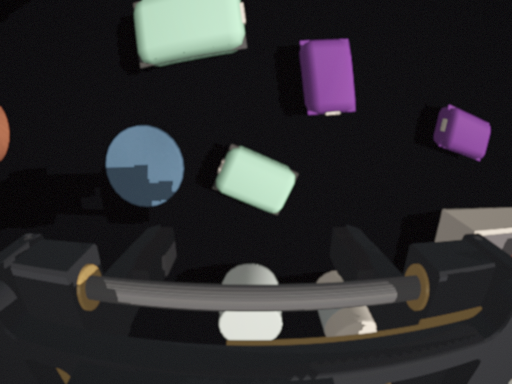

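>>> play_rows(
  increments=[
    [1, 0, 0, 0, 0, 0, 0.18],
    [1, 0, 0, 0, 0, 0, 0.18],
    [1, 0, 0, 0, 0, 0, 0.18],
    [1, 0, 0, 0, 0, 0, 0.18],
    [1, 0, 0, 0, 0, 0, 0.18],
    [1, 0, 0, 0, 0, 0, 0.18],
    [1, 0, 0, 0, 0, 0, 0.18],
    [1, 0, 0, 0, 0, 0, 0.18],
  ],
)

```text
clock: 11.6
tool_pos: [0.4131, -0.2837, 0.1479]
eef_rot: [0.996, 0.09, -0.01, -0.011]
contact_force: [0.6, -0.5, 0.0]
opening: 0.999
```

>>> play_rows(
  increments=[
    [1, 0, 0, 0, 0, 0, 0.18],
    [1, 0, 0, 0, 0, 0, 0.18],
    [1, 0, 0, 0, 0, 0, 0.18],
    [1, 0, 0, 0, 0, 0, 0],
    [1, 0, 0, 0, 0, 0, 0],
    [1, 0, 0, 0, 0, 0, 0],
    [1, 0, 0, 0, 0, 0, 0],
    [1, 0, 0, 0, 0, 0, 0],
  ],
)

```text
clock: 12.6
tool_pos: [0.4093, -0.2813, 0.1419]
eef_rot: [0.983, -0.184, -0.018, -0.008]
contact_force: [0.1, -1.6, -0.6]
opening: 1.001
```

```bash
python3 look.py w8; python3 - <<'E'
from h import *
print(goto((.4128,-.273,.1),np.radians(-17.6)))
E
```

```text
t 12.6 pos [ 0.4093 -0.2813  0.1419] xax [ 0.932 -0.361 -0.039] yax [-0.361 -0.932 -0.008] F [ 0.1 -1.6 -0.6] op 1.001 q [ 0.62  0.7  -0.18  2.    0.24  0.5  -0.1 ]
mint [271.3 163.7] 4228 [ 0.4276 -0.2694  0.017 ] [ 0.4278 -0.2687] [0.075 0.05 ] 72.1
mint [185.3 268. ] 1197 [ 0.3008 -0.3448  0.017 ] [ 0.2953 -0.3413] [0.052 0.067] 14.0
mint [178.7 314.7] 621 [ 0.2603 -0.4041  0.017 ] [ 0.2669 -0.4028] [0.029 0.066] 70.8
purple [106.4   7.4] 648 [ 0.3332 -0.0572  0.017 ] [ 0.336  -0.0653] [0.023 0.06 ] 56.7
purple [141.4 149.8] 3578 [ 0.3146 -0.2107  0.017 ] [ 0.3167 -0.211 ] [0.079 0.05 ] 13.5
[array([ 2. , -8.7, 41.9]), array([-0.01 ,  0.039, -0.063]), array([0.06 , 0.015, 3.078])]
```

View pics/w8.png

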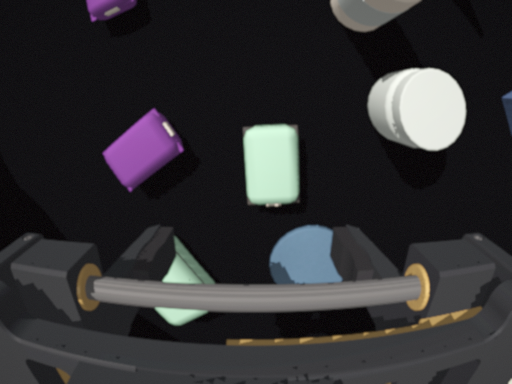

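>>> play_rows(
  increments=[
    [1, 0, 0, 0, -0.01, 0.039, -0.063],
    [1, 2, -8, 15, 0, 0, 0],
    [1, 0, 0, 25, 0, 0, 0],
    [1, 0, 0, 0, 0, 0, 0],
    [1, 0, 0, 0, 0, 0, 0],
    [1, 0, 0, 0, 0, 0, 0],
    [1, 0, 0, 0, 0, 0, 0],
    [1, 0, 0, 0, 0, 0, 0],
  ],
)

```text
clock: 13.65
tool_pos: [0.4156, -0.276, 0.1041]
eef_rot: [0.988, -0.152, 0.004, 0.002]
contact_force: [0.2, 0.2, 0.1]
opening: 1.001
```

```bash
python3 look.py w9; python3 - <<'E'
from h import *
print(goto((.4128,-.273,.008),np.radians(-17.6)))
E
```

```text
t 13.65 pos [ 0.4156 -0.276   0.1041] xax [ 0.954 -0.301  0.008] yax [-0.301 -0.954  0.002] F [0.2 0.2 0.1] op 1.001 q [ 0.58  0.75 -0.14  2.06  0.3   0.33 -0.11]
mint [263.2 181.1] 5453 [ 0.4278 -0.2693  0.017 ] [ 0.4277 -0.2689] [0.075 0.05 ] 72.3
mint [161.5 323.8] 2052 [ 0.2781 -0.3888  0.017 ] [ 0.2809 -0.3846] [0.054 0.08 ] 70.4
purple [116. 157.] 4569 [ 0.3149 -0.2107  0.017 ] [ 0.3168 -0.2111] [0.08 0.05] 13.3
[array([-4.3, -2.2, 96.1]), array([ 0.002, -0.008,  0.002]), array([ 1.20e-02,  3.00e-03, -3.14e+00])]
```

>>> play_rows(
  increments=[
    [1, -4, -2, 30, 0, 0, 0],
    [1, 0, 0, 35, 0, 0, 0],
    [1, 0, 0, 25, 0, 0, 0],
    [1, 0, 0, 5, 0, 0, 0],
    [1, 0, 0, 0, 0, 0, 0],
    [1, 0, 0, 0, 0, 0, 0],
    [1, 0, 0, 0, 0, 0, 0],
    [1, 0, 0, 0, 0, 0, 0],
  ],
)

```text
clock: 14.7
tool_pos: [0.4163, -0.2752, 0.0104]
eef_rot: [0.988, -0.152, 0.008, 0.003]
contact_force: [-0.7, 0.2, -0.7]
opening: 1.001
```

```bash
python3 look.py w10; python3 - <<'E'
from h import *
print(goto((.4128,-.273,.008),np.radians(-17.6)))
E
```

```text
t 14.7 pos [ 0.4163 -0.2752  0.0104] xax [ 0.953 -0.301  0.016] yax [-0.301 -0.954  0.003] F [-0.7  0.2 -0.7] op 1.001 q [ 0.52  0.94 -0.04  2.09  0.34  0.1  -0.15]
mint [270.3 222.9] 11807 [ 0.4294 -0.2645  0.017 ] [ 0.4293 -0.2639] [0.068 0.049] 72.0
purple [ 54.9 187.3] 8476 [ 0.3193 -0.2091  0.017 ] [ 0.3174 -0.2106] [0.087 0.049] 12.5
[array([-4. , -1.1,  2.3]), array([ 0.003, -0.016,  0.001]), array([ 0.026,  0.005, -3.14 ])]
```

View pics/w10.png

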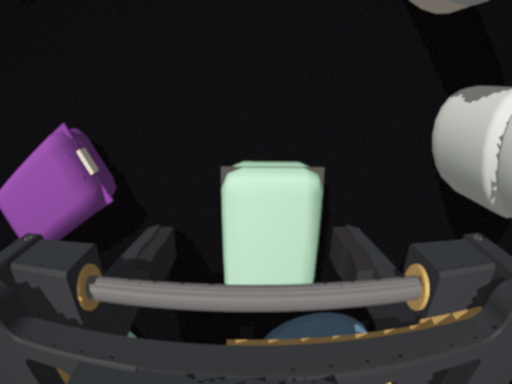

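>>> play_rows(
  increments=[
    [1, 0, 0, 2, 0, -0.016, 0],
    [0, 0, 0, 0, 0, 0, 0],
    [0, 0, 0, 0, 0, 0, 0],
    [0, 0, 0, 0, 0, 0, 0],
    [0, 0, 0, 0, 0, 0, 0],
    [0, 0, 0, -20, 0, 0, 0],
    [0, 0, 0, -40, 0, 0, 0],
    [0, 0, 0, -40, 0, 0, 0],
  ],
)

```text
clock: 15.75
tool_pos: [0.4146, -0.2737, 0.1079]
eef_rot: [0.988, -0.152, -0.004, 0.001]
contact_force: [0.8, -0.8, -1.0]
opening: 0.541
```

```bash
python3 look.py w11; python3 - <<'E'
from h import *
R=Ro.from_euler('z',.0929).as_matrix();T=np.array([.520,.1247,.02])
print(goto(T+R@[-.015,-.065,.14],np.radians(95.3)))
E
```

```text
t 15.75 pos [ 0.4146 -0.2737  0.1079] xax [ 0.954 -0.301 -0.008] yax [-0.301 -0.954  0.002] F [ 0.8 -0.8 -1. ] op 0.541 q [ 0.58  0.75 -0.15  2.05  0.3   0.37 -0.12]
mint [252.4 222.5] 11854 [ 0.4056 -0.3007  0.017 ] [ 0.4049 -0.3025] [0.118 0.085] 72.5
mint [186.4 322.8] 547 [ 0.3015 -0.3946  0.017 ] [ 0.3056 -0.39  ] [0.049 0.022] 51.6
purple [121.8 157.8] 4406 [ 0.3148 -0.2107  0.017 ] [ 0.3169 -0.211 ] [0.08 0.05] 13.4
[array([ -10.2, -346.4,  -49.2]), array([ 1.000e-03,  4.000e-03, -1.969e+00]), array([ 4.000e-03, -1.000e-03,  1.173e+00])]
```

View pics/w11.png

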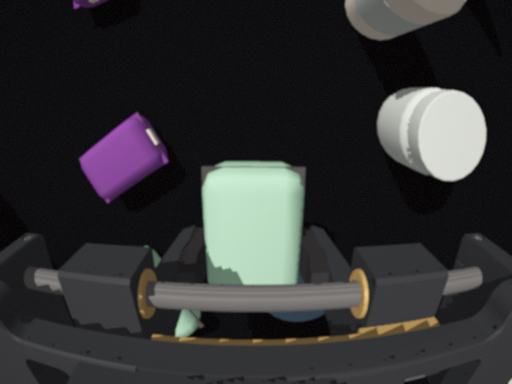

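>>> play_rows(
  increments=[
    [0, 0, 0, -35, 0, 0, 0],
    [0, 0, 0, -30, 0, 0, 0],
    [0, 0, -45, 0, 0, 0, 0],
    [0, 0, -45, 0, 0, 0, 0],
    [0, 0, -30, 0, 0, 0, 0],
    [0, 0, 0, 0, 0, 0, -0.16],
    [0, 0, 0, 0, 0, 0, -0.16],
    [0, 0, 0, 0, 0, 0, -0.16],
  ],
)

```text
clock: 16.8
tool_pos: [0.4518, -0.1572, 0.1787]
eef_rot: [0.996, 0.094, -0.002, 0.002]
contact_force: [0.1, -0.2, -1.4]
opening: 0.541
```

>>> play_rows(
  increments=[
    [0, 0, 0, 0, 0, 0, -0.17],
    [0, 0, 0, 0, 0, 0, -0.17],
    [0, 0, 0, 0, 0, 0, -0.17],
    [0, 0, 0, 0, 0, 0, -0.17],
    [0, 0, 0, 0, 0, 0, -0.17],
    [0, 0, 0, 0, 0, 0, -0.17],
    [0, 0, 0, 0, 0, 0, -0.17],
    [0, 0, 0, 0, 0, 0, -0.17],
  ],
)

```text
clock: 17.8
tool_pos: [0.447, -0.1577, 0.176]
eef_rot: [0.699, 0.715, -0.006, -0.002]
contact_force: [0.3, -0.2, -0.7]
opening: 0.541
```

```bash
python3 look.py w12; python3 - <<'E'
from h import *
R=Ro.from_euler('z',.0929).as_matrix();T=np.array([.520,.1247,.02])
print(goto(T+R@[-.015,-.065,.14],np.radians(95.3)))
E
```

```text
t 17.8 pos [ 0.447  -0.1577  0.176 ] xax [-0.022  1.    -0.005] yax [ 1.     0.022 -0.012] F [ 0.3 -0.2 -0.7] op 0.541 q [ 0.69  0.69 -0.73  2.05  0.74  0.69  1.06]
mint [83.7 31.8] 4689 [ 0.2813 -0.3555  0.017 ] [ 0.2792 -0.3528] [0.081 0.118] 14.0
mint [253. 223.] 11818 [ 0.5024 -0.1575  0.017 ] [ 0.5055 -0.1571] [0.15 0.11] 1.1
coral [494.1 222.7] 1300 [0.505 0.194 0.017] [0.499  0.1902] [0.105 0.064] 66.4
purple [204.7  48.3] 3416 [ 0.3149 -0.2112  0.017 ] [ 0.316  -0.2105] [0.075 0.051] 13.3
purple [376.1  83.9] 3021 [ 0.3427 -0.03    0.017 ] [ 0.3432 -0.0322] [0.078 0.051] 84.6
[array([214.7,  70.3,  14. ]), array([-0.012,  0.004, -0.065]), array([0.006, 0.019, 3.076])]
```

View pics/w12.png

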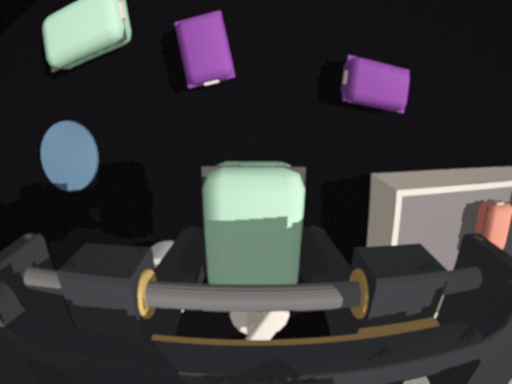

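>>> play_rows(
  increments=[
    [0, 0, 0, 0, -0.012, 0.004, -0.065],
    [0, 50, 10, 0, 0, 0, 0],
    [0, 55, 20, 0, 0, 0, 0],
    [0, 55, 20, 0, 0, 0, 0],
    [0, 45, 17, 0, 0, 0, 0],
    [0, 0, 0, 0, 0, 0, 0],
    [0, 0, 0, 0, 0, 0, 0],
    [0, 0, 0, 0, 0, 0, 0],
  ],
)

```text
clock: 18.85
tool_pos: [0.4951, 0.0532, 0.1726]
eef_rot: [0.683, 0.731, -0.003, -0.001]
contact_force: [-0.1, 0.1, -0.9]
opening: 0.544
```

```bash
python3 look.py w13; python3 - <<'E'
from h import *
R=Ro.from_euler('z',.0929).as_matrix();T=np.array([.520,.1247,.02])
print(goto(T+R@[-.015,-.065,.006],np.radians(95.3)))
E
```

```text
t 18.85 pos [0.4951 0.0532 0.1726] xax [-0.067  0.998 -0.002] yax [ 0.998  0.067 -0.006] F [-0.1  0.1 -0.9] op 0.544 q [ 0.23  0.72 -0.71  1.99  0.72  0.71  0.71]
mint [252.9 223.6] 11539 [0.5507 0.0563 0.017 ] [0.5536 0.0562] [0.147 0.108] 3.9
coral [363.4 194.8] 3066 [0.5092 0.1774 0.017 ] [0.5078 0.1749] [0.08  0.057] 5.8
purple [43.8 22.6] 1821 [ 0.3198 -0.2117  0.017 ] [ 0.317  -0.2066] [0.079 0.064] 13.2
purple [182.1  25.8] 3370 [ 0.3428 -0.0302  0.017 ] [ 0.344  -0.0296] [0.076 0.051] 84.7
[array([  5. ,  17.3, 146.4]), array([-0.006,  0.002, -0.026]), array([3.000e-03, 9.000e-03, 3.116e+00])]
```

View pics/w13.png

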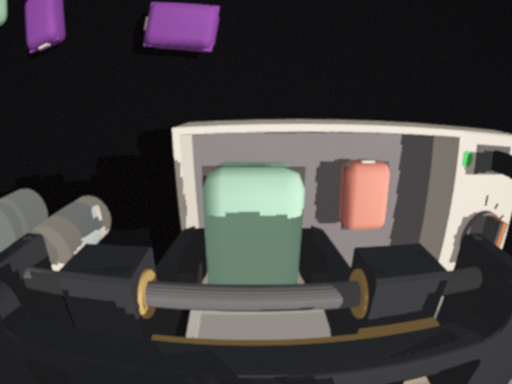

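>>> play_rows(
  increments=[
    [0, 5, 17, 30, -0.006, 0, -0.026],
    [0, 0, 0, 45, 0, 0, 0],
    [0, 0, 0, 40, 0, 0, 0],
    [0, 0, 0, 22, 0, 0, 0],
    [0, 0, 0, 6, 0, 0, 0],
    [0, 0, 0, 0, 0, 0, 0],
    [0, 0, 0, 0, 0, 0, 0],
    [0, 0, 0, 0, 0, 0, 0],
  ],
)

```text
clock: 19.9
tool_pos: [0.5145, 0.0498, 0.0295]
eef_rot: [0.68, 0.733, 0.0, 0.004]
contact_force: [-0.6, 0.3, -0.5]
opening: 0.543
```

```bash
python3 look.py w14; python3 - <<'E'
from h import *
R=Ro.from_euler('z',.0929).as_matrix();T=np.array([.520,.1247,.02])
print(goto(T+R@[-.015,-.065,.006],np.radians(95.3)))
E
```

```text
t 19.9 pos [0.5145 0.0498 0.0295] xax [-0.076  0.997 -0.006] yax [0.997 0.076 0.006] F [-0.6  0.3 -0.5] op 0.543 q [ 0.08  0.94 -0.45  2.02  1.04  0.43  0.46]
mint [252.6 223.4] 11788 [0.5083 0.0485 0.017 ] [0.5081 0.0485] [0.077 0.056] 4.2
coral [451.2 217.9] 5155 [0.4973 0.1835 0.017 ] [0.5017 0.182 ] [0.078 0.066] 88.1
[array([ 9.1, -2.7,  3.4]), array([ 0.006,  0.006, -0.016]), array([ 0.009, -0.01 ,  3.125])]
```

View pics/w14.png

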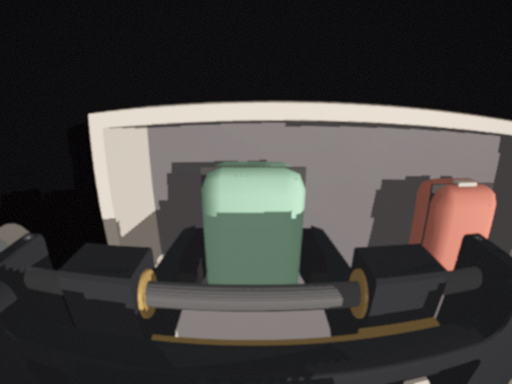

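>>> play_rows(
  increments=[
    [0, 8, 0, 0, 0, 0, 0],
    [0, 0, 0, 2, 0, 0, 0],
    [0.75, 0, 0, 0, 0, 0, 0],
    [0.75, 0, 0, 0, 0, 0, 0],
    [0.75, 0, 0, -20, 0, 0, 0],
    [0.75, 0, -3, -45, 0, 0, 0],
    [0.75, 0, -6, -45, 0, 0, 0],
    [0.75, 0, -6, -40, 0, 0, 0],
  ],
)

```text
clock: 20.95
tool_pos: [0.4961, 0.0595, 0.1793]
eef_rot: [0.679, 0.734, -0.001, 0.002]
contact_force: [1.4, -1.2, 0.5]
opening: 0.749
```

```bash
python3 look.py w15; python3 - <<'E'
from h import *
snap("side","s3")
E
```

```text
t 20.95 pos [0.4961 0.0595 0.1793] xax [-0.078  0.997 -0.004] yax [0.997 0.078 0.001] F [ 1.4 -1.2  0.5] op 0.749 q [ 0.22  0.7  -0.72  1.98  0.71  0.72  0.71]
mint [251.7 184.1] 3355 [0.5095 0.0581 0.017 ] [0.509  0.0579] [0.078 0.052] 4.7
coral [356.3 192.1] 2993 [0.509  0.1768 0.017 ] [0.5078 0.1745] [0.079 0.056] 5.9
purple [44.8 21.1] 1681 [ 0.3211 -0.2115  0.017 ] [ 0.3186 -0.2057] [0.074 0.065] 11.0
purple [179.8  24.5] 3229 [ 0.3428 -0.0302  0.017 ] [ 0.3442 -0.0297] [0.076 0.051] 84.8
```

View pics/w15.png

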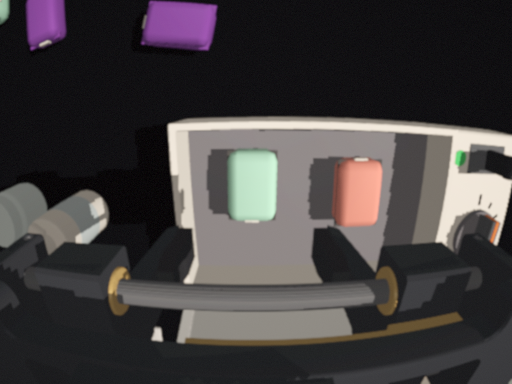

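View pics/s3.png

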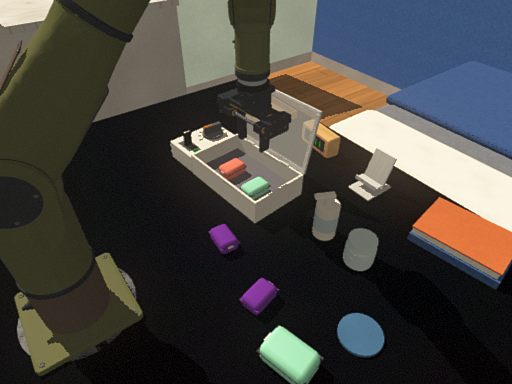

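```bash
python3 - <<'E'
from h import *
c=r.get_calibration("top");cs=r.get_calibration("side")
f=lambda x,y:(110+(x+.5)/2.5-.5,90+(y+.5)/2.5-.5)
g=lambda x,y:(160+(x+.5)/2.5-.5,70+(y+.5)/2.5-.5)
R=Ro.from_euler('z',.0929).as_matrix();T=np.array([.520,.1247,.02])
for n,a,b in [("left",(58,45),(218,17)),("right",(360,20),(403,103)),("clock",(225,-5),None)]:
    if b:
        p,e=tri(c,f(*a),"top",cs,g(*b),"side");print(n,p.round(4),e.round(4),"tray",(R.T@(p-T)).round(4))
p=onz(c,(207,78),.05);print(p)
print(goto((.46,.1300,.31),np.radians(95.3)))
E
```

```text
left [0.6403 0.2805 0.2445] 0.0049 tray [0.1342 0.144  0.2245]
right [0.6639 0.0016 0.2473] 0.0015 tray [ 0.1319 -0.1359  0.2273]
[0.78435566 0.13666155 0.05      ]
[array([  71.9,  -31.3, -129.2]), array([ 0.007,  0.003, -0.014]), array([ 0.005, -0.011,  3.128])]
```

>>> play_rows(
  increments=[
    [0, 10, -10, -40, 0, 0, 0],
    [0, 25, -10, -45, 0, 0, 0],
    [0, 35, -10, -45, 0, 0, 0],
    [0, 0, 0, 0, 0.007, 0.003, -0.014],
    [0, 0, 40, 0, 0, 0, 0],
    [0, 0, 50, 0, 0, 0, 0],
    [0, 0, 50, 0, 0, 0, 0],
    [0, 0, 0, 0, 0, 0, 0],
  ],
)

```text
clock: 22.05
tool_pos: [0.6033, 0.1349, 0.302]
eef_rot: [0.676, 0.737, -0.009, -0.0]
contact_force: [-0.6, -0.3, -0.1]
opening: 0.006
```

```bash
python3 - <<'E'
from h import *
st()
R=Ro.from_euler('z',.0929).as_matrix();T=np.array([.520,.1247,.02])
print(goto(T+R@[.17,0,.29],np.radians(95.3)))
E
```

```text
t 22.05 pos [0.6033 0.1349 0.302 ] xax [-0.087  0.996 -0.012] yax [ 0.996  0.087 -0.013] F [-0.6 -0.3 -0.1] op 0.006 q [ 0.12  0.72 -0.81  1.47  0.54  1.2   0.89]
[array([-2.1, 86. , -9.1]), array([-0.013,  0.012, -0.005]), array([0.018, 0.021, 3.136])]
```

>>> play_rows(
  increments=[
    [0, 0, 0, -8, -0.013, 0.012, 0],
    [0, 0, 45, 0, 0, 0, 0],
    [0, 0, 42, 0, 0, 0, 0],
    [0, 0, 2, 0, 0, 0, 0],
    [0, 0, 0, 30, 0, 0, 0],
    [0, 0, 0, 35, 0, 0, 0],
    [0, 0, 0, 30, 0, 0, 0],
    [0, 0, 0, 0, 0, 0, 0],
  ],
)

```text
clock: 23.05
tool_pos: [0.6822, 0.1384, 0.2121]
eef_rot: [0.673, 0.74, -0.005, -0.001]
contact_force: [-0.1, 0.3, 0.4]
opening: 0.01
```

```bash
python3 - <<'E'
from h import *
st()
R=Ro.from_euler('z',.0929).as_matrix();T=np.array([.520,.1247,.02])
print((R.T@(r.get_state()["tool_pos"]-T)).round(4))
snap("side","s4");snap("wrist","w16")
E
```

```text
t 23.05 pos [0.6822 0.1384 0.2121] xax [-0.095  0.995 -0.005] yax [ 0.995  0.095 -0.009] F [-0.1  0.3  0.4] op 0.01 q [ 0.07  0.91 -0.75  1.32  0.63  1.16  0.93]
[ 0.1628 -0.0014  0.1921]
```

View pics/s4.png

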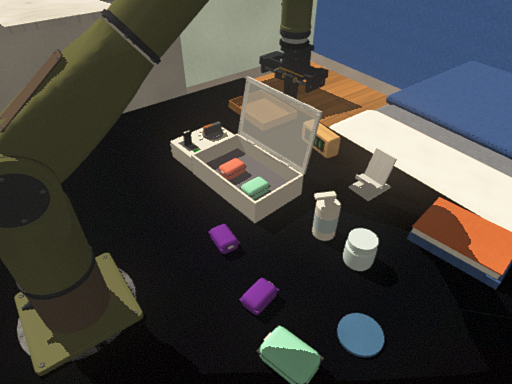

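View pics/w16.png

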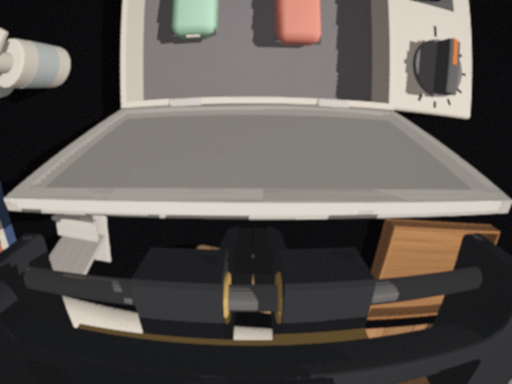

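>>> play_rows(
  increments=[
    [0, 0, -15, 0, 0, 0, 0],
    [0, 0, -15, 0, 0, 0, 0],
    [0, 0, -15, 0, 0, 0, 0],
    [0, 0, -15, 0, 0, 0, 0],
    [0, 0, -15, 0, 0, 0, 0],
    [0, 0, -10, 0, 0, 0, 0],
    [0, 0, 0, 0, 0, 0, 0],
    [0, 0, 0, 0, 0, 0, 0],
  ],
)

```text
clock: 24.15
tool_pos: [0.6043, 0.1345, 0.2307]
eef_rot: [0.674, 0.739, 0.01, 0.008]
contact_force: [0.2, 0.3, 0.3]
opening: 0.01
```

```bash
cat > tr.py <<'E'
from h import *
import sys
st()
R=Ro.from_euler('z',.0929).as_matrix();T=np.array([.520,.1247,.02])
s=r.get_state()
print("tray",(R.T@(s["tool_pos"]-T)).round(4), goto(s["tool_pos"],np.radians(95.3))[1:])
for a in sys.argv[1:]: n,k=a.split(":");snap(n,k)
E
python3 tr.py side:s5 wrist:w17
```

```text
t 24.15 pos [0.6043 0.1345 0.2307] xax [-0.092  0.996  0.002] yax [0.995 0.092 0.025] F [0.2 0.3 0.3] op 0.01 q [ 0.12  0.77 -0.78  1.6   0.63  1.    0.81]
tray [0.0848 0.002  0.2107] [array([ 0.025, -0.002, -0.001]), array([-3.000e-03, -4.000e-02,  3.141e+00])]
```

View pics/s5.png

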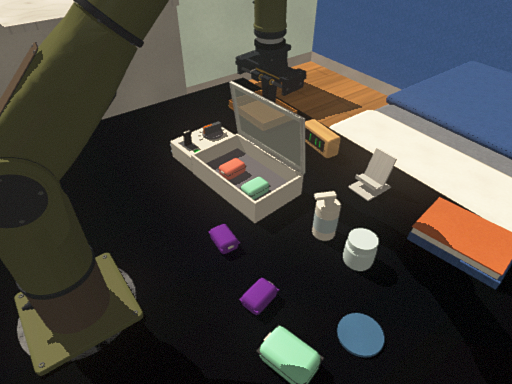

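>>> play_rows(
  increments=[
    [0, 0, -2, 10, 0.025, 0, 0],
    [0, 0, -15, 8, 0, 0, 0],
    [0, 0, -15, 8, 0, 0, 0],
    [0, 0, -15, 8, 0, 0, 0],
    [0, 0, -15, 10, 0, 0, 0],
    [0, 0, -15, 12, 0, 0, 0],
    [0, 0, 0, 0, 0, 0, 0],
    [0, 0, 0, 0, 0, 0, 0],
  ],
)

```text
clock: 25.25
tool_pos: [0.53, 0.1286, 0.169]
eef_rot: [0.675, 0.738, 0.0, -0.003]
contact_force: [0.2, -0.3, 0.7]
opening: 0.003
```

```bash
python3 tr.py side:s6 wrist:w18
```

```text
t 25.25 pos [0.53   0.1286 0.169 ] xax [-0.088  0.996  0.005] yax [ 0.996  0.088 -0.004] F [ 0.2 -0.3  0.7] op 0.003 q [ 0.1   0.77 -0.73  1.86  0.7   0.79  0.65]
tray [0.0103 0.003  0.149 ] [array([-0.004, -0.005, -0.004]), array([-0.008,  0.006,  3.137])]
```

View pics/s6.png

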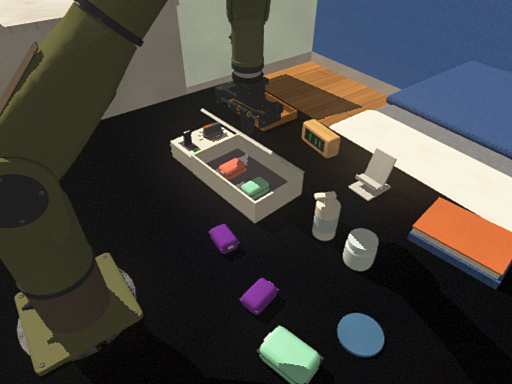

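View pics/w18.png

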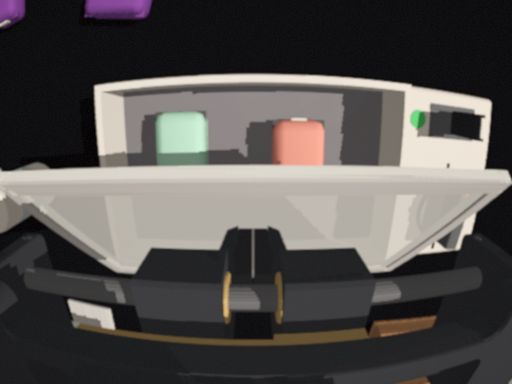

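>>> play_rows(
  increments=[
    [0, 0, -14, 10, 0, 0, 0],
    [0, 0, -14, 14, 0, 0, 0],
    [0, 0, -12, 16, 0, 0, 0],
    [0, 0, -10, 16, 0, 0, 0],
    [0, 0, -8, 18, 0, 0, 0],
    [0, 0, -8, 14, 0, 0, 0],
    [0, 0, 0, 5, 0, 0, 0],
    [0, 0, 0, 0, 0, 0, 0],
  ],
)

```text
clock: 26.35
tool_pos: [0.473, 0.1265, 0.0766]
eef_rot: [0.677, 0.736, 0.008, 0.0]
contact_force: [-0.2, -1.1, 0.7]
opening: 0.002
```

```bash
python3 tr.py side:s7 wrist:w19
```

```text
t 26.35 pos [0.473  0.1265 0.0766] xax [-0.083  0.996  0.01 ] yax [0.996 0.083 0.012] F [-0.2 -1.1  0.7] op 0.002 q [-0.04  0.84 -0.51  2.1   0.99  0.44  0.32]
tray [-0.0466  0.0061  0.0566] [array([ 0.012, -0.01 , -0.009]), array([-0.016, -0.019,  3.132])]
```

View pics/s7.png

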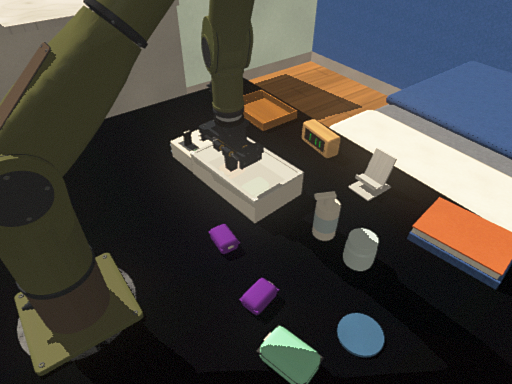

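View pics/w19.png

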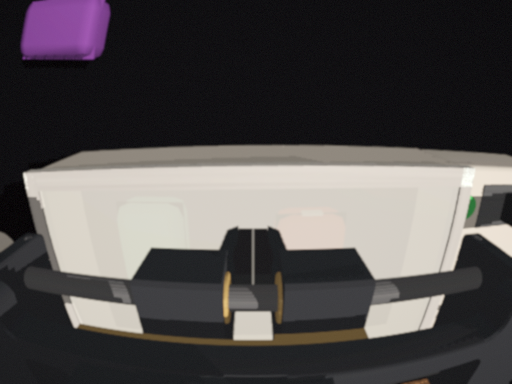

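>>> play_rows(
  increments=[
    [0, 0, -10, -2, 0, 0, 0],
    [0, 0, 0, 4, 0, 0, 0],
    [0, 0, 0, 4, 0, 0, 0],
    [0, 0, 0, 4, 0, 0, 0],
    [0, 0, 0, 4, 0, 0, 0],
    [0, 0, 0, 4, 0, 0, 0],
    [0, 0, 0, 4, 0, 0, 0],
    [0, 0, 0, 4, 0, 0, 0],
  ],
)

```text
clock: 27.45
tool_pos: [0.4631, 0.126, 0.0758]
eef_rot: [0.675, 0.737, 0.016, 0.014]
contact_force: [-9.3, -3.6, 51.8]
opening: 0.002
```

```bash
python3 tr.py
```

```text
t 27.45 pos [0.4631 0.126  0.0758] xax [-0.088  0.996  0.001] yax [0.995 0.088 0.043] F [-9.3 -3.6 51.8] op 0.002 q [-0.11  0.82 -0.42  2.15  1.09  0.36  0.2 ]
tray [-0.0565  0.0065  0.0558] [array([ 0.043, -0.   , -0.004]), array([-1.000e-03, -6.700e-02,  3.136e+00])]
```

>>> play_rows(
  increments=[
    [0, 0, 0, -15, 0, 0, 0],
    [0, 0, 0, -30, 0.04, 0, 0],
    [0, 0, 0, -40, 0, 0, 0],
    [0, 30, 0, -30, 0, 0, 0],
    [0, 40, 0, 0, 0, 0, 0],
    [0, 40, 20, 0, 0, 0, 0],
    [1, 30, 20, 0, 0, 0, 0],
    [1, 0, 0, 0, 0, 0, 0],
  ],
)

```text
clock: 28.45
tool_pos: [0.4893, 0.2714, 0.1963]
eef_rot: [0.676, 0.737, 0.002, 0.002]
contact_force: [-0.0, -0.3, 1.0]
opening: 0.208
```

```bash
python3 tr.py side:s8 wrist:w20
```

```text
t 28.45 pos [0.4893 0.2714 0.1963] xax [-0.087  0.996 -0.001] yax [0.996 0.087 0.006] F [-0.  -0.3  1. ] op 0.208 q [-0.17  0.74 -0.72  1.8   0.65  0.85  0.45]
tray [-0.0169  0.149   0.1763] [array([ 0.006,  0.001, -0.006]), array([ 2.000e-03, -9.000e-03,  3.136e+00])]
```

View pics/w20.png

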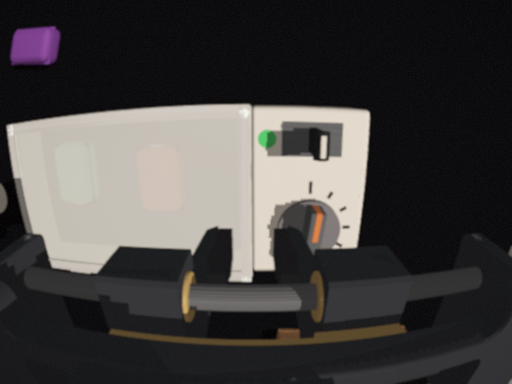

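View pics/s8.png

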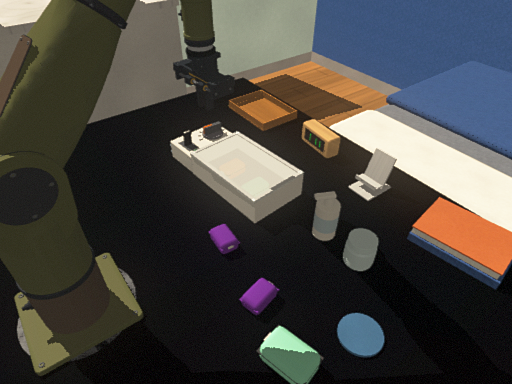

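>>> play_rows(
  increments=[
    [1, 25, 30, -10, 0, 0, 0],
    [1, 25, 30, -10, 0, 0, 0],
    [1, 0, 0, 0, 0, 0, 0],
    [1, 0, 0, 0, 0, 0, 0],
    [1, 0, 0, 0, 0, 0, 0],
    [1, 0, 0, 0, 0, 0, 0],
    [1, 0, 0, 0, 0, 0, 0],
    [1, 0, 0, 0, 0, 0, 0],
  ],
)

```text
clock: 29.55
tool_pos: [0.5413, 0.3115, 0.2133]
eef_rot: [0.678, 0.735, -0.008, 0.006]
contact_force: [0.1, -0.2, -0.4]
opening: 1.003
```

```bash
cat > dial.py <<'E'
from h import *
import sys
st()
c,im=snap("wrist",sys.argv[1])
R=Ro.from_euler('z',.0929).as_matrix();T=np.array([.520,.1247,.02])
print("tray",(R.T@(r.get_state()["tool_pos"]-T)).round(4))
x,y=proj(c,T+R@[.035,.2,.07],"wrist").astype(int)
x0,y0=max(x-75,0),max(y-75,0)
k=im[y0:y+75,x0:x+75];cv2.imwrite("pics/%s_c.png"%sys.argv[1],cv2.resize(k,None,fx=4,fy=4,interpolation=cv2.INTER_CUBIC))
hsv=cv2.cvtColor(im,cv2.COLOR_BGR2HSV)
m=cv2.inRange(hsv,(4,140,90),(18,255,255));M=np.zeros_like(m);M[y-60:y+60,x-60:x+60]=m[y-60:y+60,x-60:x+60]
N,L,S,C=cv2.connectedComponentsWithStats(M);i=1+np.argmax(S[1:,4])
pts=np.argwhere(L==i)[:,::-1]
w=np.array([(R.T@(onz(c,p,.096,"wrist")-T))[:2] for p in pts])
mu=w.mean(0);d=cv2.fitLine(w.astype(np.float32),cv2.DIST_L2,0,.01,.01).ravel()
D=d[:2]*np.sign(d[:2]@(mu-[.035,.2]))
print("px",C[i],S[i,4],"line centre tray",mu.round(4),"dir",D.round(3),"theta",np.arctan2(D[1],-D[0]).round(3),"theta by centre",np.arctan2(mu[1]-.2,-(mu[0]-.035)).round(3))
E
python3 dial.py w21
```

```text
t 29.55 pos [0.5413 0.3115 0.2133] xax [-0.081  0.996 -0.02 ] yax [ 0.997  0.081 -0.004] F [ 0.1 -0.2 -0.4] op 1.003 q [-0.23  0.81 -0.72  1.57  0.61  1.02  0.52]
tray [0.0385 0.1841 0.1933]
px [278.93582888 163.09090909] 187 line centre tray [0.0186 0.205 ] dir [-0.996  0.092] theta 0.092 theta by centre 0.295
```

View pics/w21_c.png

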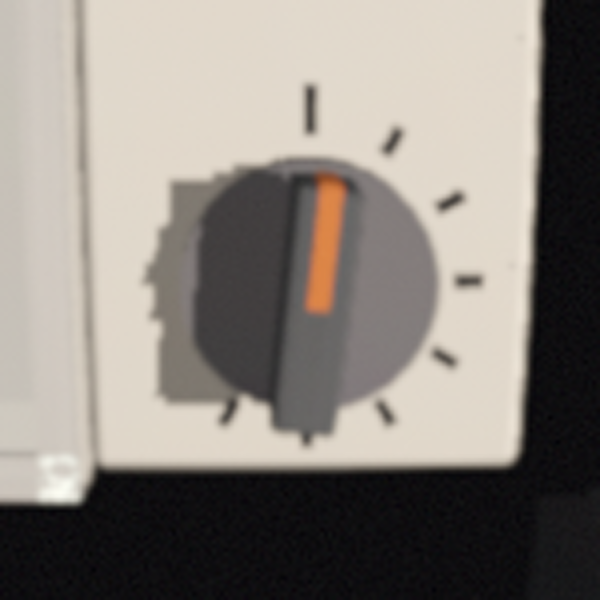

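```bash
cat > dg.py <<'E'
from h import *
import sys
th=float(sys.argv[1]);z=float(sys.argv[2]);st()
R=Ro.from_euler('z',.0929).as_matrix();T=np.array([.520,.1247,.02])
print("tray",(R.T@(r.get_state()["tool_pos"]-T)).round(4),goto(T+R@[.0345,.202,z],np.radians(95.3)-th))
R0=Ro.from_quat(r.get_state()["eef_rot"]).as_matrix()[:,0]; a=np.radians(95.32)-np.arctan2(R0[1],R0[0]);print("tool theta",round(a,3))
E
python3 dg.py .09 .09
```

```text
t 29.6 pos [0.5413 0.3115 0.2133] xax [-0.081  0.996 -0.02 ] yax [ 0.997  0.081 -0.004] F [ 0.2 -0.2  0.1] op 1.007 q [-0.23  0.81 -0.72  1.57  0.61  1.02  0.52]
tray [0.0385 0.1841 0.1933] [array([ 20. ,  -3.9, 102.9]), array([-0.003,  0.02 ,  0.079]), array([-0.031, -0.004, -3.063])]
tool theta 0.011
```

>>> play_rows(
  increments=[
    [0.6, 0, 0, 0, 0, 0.02, 0.079],
    [0.6, 18, -5, 20, 0, 0, 0],
    [0.6, 0, 0, 35, 0, 0, 0],
    [0.6, 0, 0, 35, 0, 0, 0],
    [0.6, 0, 0, 5, 0, 0, 0],
    [0.6, 0, 0, 0, 0, 0, 0],
    [0.6, 0, 0, 0, 0, 0, 0],
    [0.6, 0, 0, 0, 0, 0, 0],
  ],
)

```text
clock: 30.6
tool_pos: [0.5385, 0.3328, 0.1205]
eef_rot: [0.708, 0.707, 0.003, -0.001]
contact_force: [-0.4, 0.8, 0.3]
opening: 0.603
```

```bash
python3 dg.py .09 .053; python3 - <<'E'
from h import *
snap("wrist","w22")
E
```

```text
t 30.6 pos [0.5385 0.3328 0.1205] xax [0.001 1.    0.006] yax [ 1.    -0.001  0.004] F [-0.4  0.8  0.3] op 0.603 q [-0.29  0.91 -0.64  1.63  0.69  0.83  0.35]
tray [0.0377 0.2055 0.1005] [array([-4. , -3. , 47.4]), array([ 0.004, -0.006, -0.004]), array([-0.009, -0.006,  3.138])]
tool theta 0.094
```

View pics/w22.png

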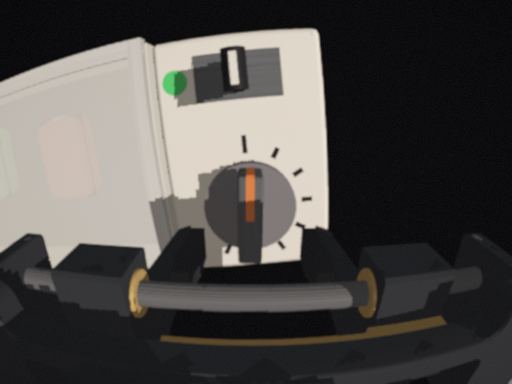

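>>> play_rows(
  increments=[
    [0.6, -1, -3, 20, 0, 0, 0],
    [0.6, 0, 0, 20, 0, 0, 0],
    [0.6, 0, 0, 7, 0, 0, 0],
    [0.6, 0, 0, 0, 0, 0, 0],
    [0, 0, 0, 0, 0, 0, 0],
    [0, 0, 0, 0, 0, 0, 0],
    [0, 0, 0, 0, 0, 0, 0],
    [0, 0, 0, 0, 0, 0, 0],
  ],
  grip_force=30,
)

```text
clock: 31.65
tool_pos: [0.5382, 0.3313, 0.075]
eef_rot: [0.708, 0.706, 0.005, 0.001]
contact_force: [-2.6, -2.0, 5.4]
opening: 0.18
```

```bash
python3 dg.py .09 .053; python3 - <<'E'
from h import *
snap("wrist","w23")
E
```

```text
t 31.65 pos [0.5382 0.3313 0.075 ] xax [0.003 1.    0.005] yax [ 1.    -0.003  0.009] F [-2.6 -2.   5.4] op 0.18 q [-0.31  0.97 -0.59  1.66  0.75  0.74  0.3 ]
tray [0.0373 0.204  0.055 ] [array([-2.3, -2.6,  2. ]), array([ 0.009, -0.005, -0.006]), array([-0.008, -0.014,  3.136])]
tool theta 0.096
```

View pics/w23.png

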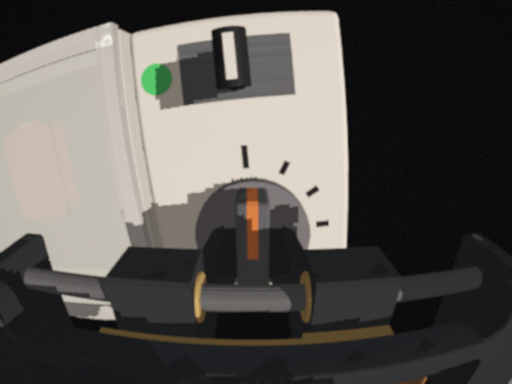

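>>> play_rows(
  increments=[
    [0, 0, -1, 0, 0, 0, 0.1],
    [0, 0, 0, 0, 0, 0, 0.1],
    [0, 0, 0, 0, 0, 0, 0.1],
    [0, 0, 0, 0, 0, 0, 0.1],
    [0, 0, 0, 0, 0, 0, 0.1],
    [0, 0, 0, 0, 0, 0, 0.1],
    [0, 0, 0, 0, 0, 0, 0],
    [0, 0, 0, 0, 0, 0, 0],
  ],
)

```text
clock: 32.7
tool_pos: [0.5381, 0.3308, 0.075]
eef_rot: [0.889, 0.458, 0.006, -0.0]
contact_force: [0.9, -1.0, -0.1]
opening: 0.179
```

```bash
sed -i 's/.0345,.202/.035,.204/' dg.py; python3 dg.py .69 .055
```

```text
t 32.7 pos [0.5381 0.3308 0.075 ] xax [0.58  0.814 0.011] yax [ 0.814 -0.58   0.005] F [ 0.9 -1.  -0.1] op 0.179 q [-0.39  0.94 -0.44  1.66  0.59  0.66 -0.19]
tray [0.0371 0.2035 0.055 ] [array([-1. , -1.9,  0. ]), array([ 0.005, -0.011, -0.022]), array([-0.017, -0.008,  3.12 ])]
tool theta 0.712
```

>>> play_rows(
  increments=[
    [0, 0, 0, 0, 0, 0, 0.12],
    [0, 0, 0, 0, 0, 0, 0.12],
    [0, 0, 0, 0, 0, 0, 0.12],
    [0, 0, 0, 0, 0, 0, 0.12],
    [0, 0, 0, 0, 0, 0, 0.12],
    [0, 0, 0, 0, 0, 0, 0.12],
    [0, 0, 0, 0, 0, 0, 0.12],
    [0, 0, 0, 0, 0, 0, 0],
  ],
)

```text
clock: 33.7
tool_pos: [0.5375, 0.3304, 0.075]
eef_rot: [0.999, 0.049, 0.004, -0.003]
contact_force: [0.9, -1.5, -0.0]
opening: 0.178
```

```bash
sed -i 's/.035,.204/.037,.2035/' dg.py; python3 dg.py 2.618 .055
```

```text
t 33.7 pos [0.5375 0.3304 0.075 ] xax [0.995 0.097 0.009] yax [ 0.097 -0.995 -0.005] F [ 0.9 -1.5 -0. ] op 0.178 q [-0.5   0.91 -0.22  1.67  0.32  0.58 -0.81]
tray [0.0365 0.2032 0.055 ] [array([ 0.5, -0.3,  0. ]), array([-0.01 , -0.005,  1.052]), array([ 0.006, -0.011, -2.089])]
tool theta 1.566
```

>>> play_rows(
  increments=[
    [0, 0, 0, 0, 0, 0, 0.12],
    [0, 0, 0, 0, 0, 0, 0.12],
    [0, 0, 0, 0, 0, 0, 0.12],
    [0, 0, 0, 0, 0, 0, 0.12],
    [0, 0, 0, 0, 0, 0, 0.12],
    [0, 0, 0, 0, 0, 0, 0.12],
    [0, 0, 0, 0, 0, 0, 0.12],
    [0, 0, 0, 0, 0, 0, 0],
  ],
)

```text
clock: 34.7
tool_pos: [0.5369, 0.3306, 0.075]
eef_rot: [0.933, -0.36, 0.001, -0.005]
contact_force: [0.6, -1.3, 0.4]
opening: 0.177
```

```bash
python3 dg.py 2.618 .055
```

```text
t 34.7 pos [0.5369 0.3306 0.075 ] xax [ 0.74  -0.672 -0.001] yax [-0.672 -0.74  -0.01 ] F [ 0.6 -1.3  0.4] op 0.177 q [-0.62  0.91 -0.01  1.68  0.01  0.55 -1.37]
tray [0.0359 0.2034 0.055 ] [array([ 0.7, -0.9,  0. ]), array([-0.009,  0.002,  0.217]), array([-2.000e-03, -1.400e-02, -2.924e+00])]
tool theta 2.401
```

Finish, release, and rise.

>>> play_rows(
  increments=[
    [0, 0, 0, 0, 0, 0, 0.11],
    [0, 0, 0, 0, 0, 0, 0.11],
    [0, 0, 0, 0, 0, 0, 0],
    [0.6, 0, 0, 0, 0, 0, 0],
    [0.6, 0, 0, 0, 0, 0, 0],
    [0.6, 0, 0, -30, 0, 0, 0],
    [0.6, 0, 0, -45, 0, 0, 0],
    [0.6, 0, 0, -45, 0, 0, 0],
  ],
)

```text
clock: 35.7
tool_pos: [0.5331, 0.3304, 0.1937]
eef_rot: [0.892, -0.452, -0.003, -0.002]
contact_force: [1.1, 0.6, -0.2]
opening: 0.6
```

```bash
python3 dg.py 2.618 .055; python3 - <<'E'
from h import *
c,im=snap("wrist","w24");c,im=snap("side","s9")
E
```

```text
t 35.7 pos [0.5331 0.3304 0.1937] xax [ 0.591 -0.806 -0.008] yax [-0.806 -0.591 -0.002] F [ 1.1  0.6 -0.2] op 0.6 q [-0.65  0.74  0.05  1.61 -0.06  0.79 -1.51]
tray [0.0322 0.2036 0.1737] [array([  3.4,  -3.9, 118.7]), array([-0.002,  0.008,  0.017]), array([-1.200e-02, -3.000e-03, -3.125e+00])]
tool theta 2.602
```

View pics/w24.png

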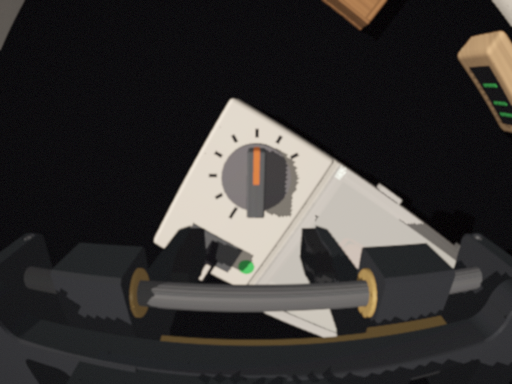

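View pics/s9.png

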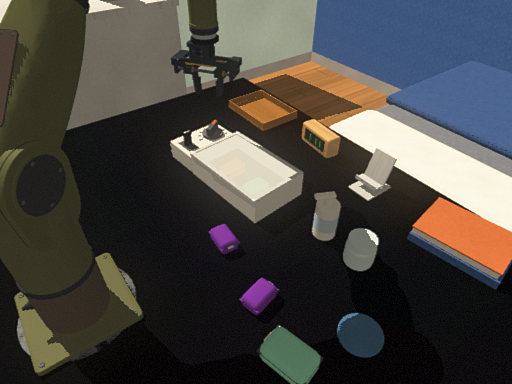

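```bash
cat > tg.py <<'E'
from h import *
import sys
v=[float(a) for a in sys.argv[1:4]];st()
R=Ro.from_euler('z',.0929).as_matrix();T=np.array([.520,.1247,.02])
print("tray",(R.T@(r.get_state()["tool_pos"]-T)).round(4),goto(T+R@v,np.radians(5.3)))
if len(sys.argv)>4: snap("wrist",sys.argv[4])
E
python3 tg.py -.058 .24 .15
```

```text
t 35.8 pos [0.5364 0.3322 0.1978] xax [ 0.591 -0.807 -0.007] yax [-0.807 -0.591 -0.013] F [ 0.2 -0.1 -0.5] op 0.597 q [-0.65  0.74  0.05  1.61 -0.06  0.78 -1.51]
tray [0.0356 0.2051 0.1778] [array([-77.8,  62.7,  27.6]), array([-0.015, -0.   , -1.031]), array([-0.   ,  0.017,  2.111])]
```

>>> play_rows(
  increments=[
    [0, 0, 0, 0, -0.015, 0, -0.14],
    [0, 0, 0, 0, 0, 0, -0.15],
    [0, 0, 0, 0, 0, 0, -0.15],
    [0, 0, 0, 0, 0, 0, -0.15],
    [0, 0, 0, 0, 0, 0, -0.15],
    [0, 0, 0, 0, 0, 0, -0.15],
    [0, 0, 0, 0, 0, 0, -0.14],
    [0, 0, 0, 0, 0, 0, 0],
  ],
)

```text
clock: 36.8
tool_pos: [0.5336, 0.3331, 0.1936]
eef_rot: [0.998, 0.068, -0.005, -0.002]
contact_force: [-0.2, -0.2, -0.4]
opening: 0.003
```

```bash
python3 tg.py -.058 .24 .14 w25
```

```text
t 36.8 pos [0.5336 0.3331 0.1936] xax [ 0.991  0.136 -0.01 ] yax [ 0.136 -0.991 -0.005] F [-0.2 -0.2 -0.4] op 0.003 q [-0.49  0.76 -0.26  1.59  0.23  0.83 -0.69]
tray [0.0328 0.2063 0.1736] [array([-88.9, -37.5,  34.7]), array([-0.005,  0.01 ,  0.044]), array([-0.016, -0.007, -3.097])]
```

>>> play_rows(
  increments=[
    [0, 0, 0, 0, -0.005, 0.01, 0.044],
    [0, -30, -15, 0, 0, 0, 0],
    [0, -30, -15, 10, 0, 0, 0],
    [0, -28, -4, 15, 0, 0, 0],
    [0, 0, 0, 8, 0, 0, 0],
    [0, 0, 0, 0, 0, 0, 0],
    [0, 0, 0, 0, 0, 0, 0],
    [0, 0, 0, 0, 0, 0, 0],
  ],
)

```text
clock: 37.85
tool_pos: [0.4449, 0.3603, 0.1594]
eef_rot: [0.999, 0.037, 0.002, -0.001]
contact_force: [-0.6, -0.2, -0.3]
opening: 0.005
```

```bash
python3 tg.py -.058 .24 .068 w26; python3 - <<'E'
from h import *
snap("side","s10")
E
```

```text
t 37.85 pos [0.4449 0.3603 0.1594] xax [0.997 0.073 0.005] yax [ 0.073 -0.997 -0.001] F [-0.6 -0.2 -0.3] op 0.005 q [-0.64  0.73 -0.2   1.81  0.23  0.63 -0.91]
tray [-0.0529  0.2416  0.1394] [array([-5.4,  1.8, 71.4]), array([-0.001, -0.005, -0.019]), array([-8.000e-03,  2.000e-03,  3.123e+00])]
```

View pics/w26.png

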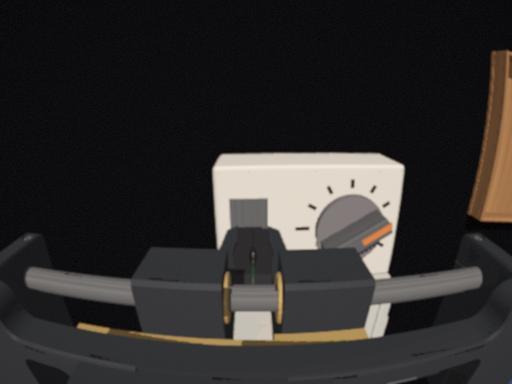

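View pics/s10.png

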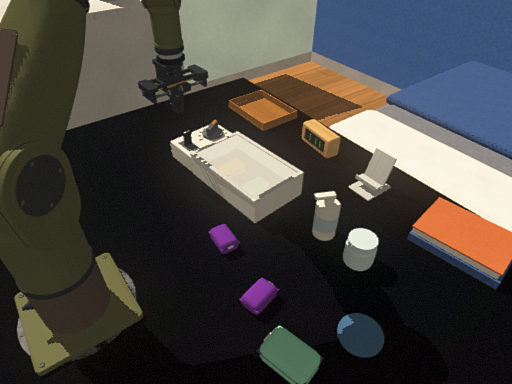

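```bash
python3 - <<'E'
from h import *
im=cv2.imread("pics/s10.png");cv2.imwrite("pics/s10c.png",cv2.resize(im[90:190,150:270],None,fx=6,fy=6,interpolation=cv2.INTER_CUBIC))
E
```

View pics/s10c.png

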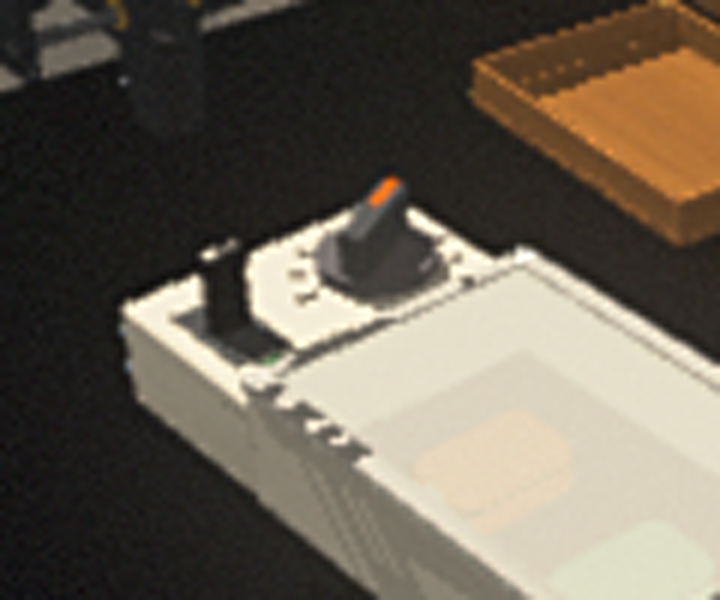

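>>> play_rows(
  increments=[
    [0, -4, 0, 15, 0, 0, 0],
    [0, 0, 0, 25, 0, 0, 0],
    [0, 0, 0, 20, 0, 0, 0],
    [0, 0, 0, 5, 0, 0, 0],
    [0, 0, 0, 0, 0, 0, 0],
    [0, 0, 0, 0, 0, 0, 0],
    [0, 0, 0, 0, 0, 0, 0],
    [0, 0, 0, 0, 0, 0, 0],
  ],
)

```text
clock: 38.95
tool_pos: [0.4448, 0.3616, 0.0964]
eef_rot: [0.999, 0.035, 0.006, -0.003]
contact_force: [0.6, -0.2, 0.3]
opening: 0.007
```

```bash
python3 tg.py -.058 .24 .068; python3 - <<'E'
from h import *
print("tip(side est)",(Ro.from_euler('z',-.0929).as_matrix()@(onz(r.get_calibration("side"),(187,131),.107,"side")-[.520,.1247,.02])).round(4))
c,im=snap("side","s11")
cv2.imwrite("pics/s11c.png",cv2.resize(im[90:190,150:270],None,fx=6,fy=6,interpolation=cv2.INTER_CUBIC))
E
```

```text
t 38.95 pos [0.4448 0.3616 0.0964] xax [0.997 0.07  0.012] yax [ 0.07  -0.997 -0.006] F [ 0.6 -0.2  0.3] op 0.007 q [-0.67  0.82 -0.16  1.85  0.27  0.48 -0.95]
tray [-0.0529  0.2429  0.0764] [array([-5.1,  3.1,  8.3]), array([-0.006, -0.012, -0.022]), array([-0.018,  0.01 ,  3.119])]
tip(side est) [-0.0526  0.2078  0.087 ]
```

View pics/s11c.png

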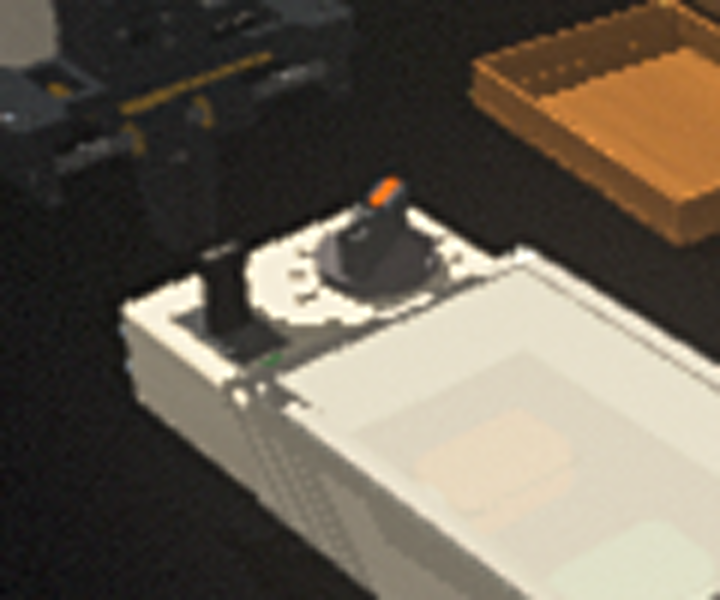

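>>> play_rows(
  increments=[
    [0, 0, 0, 7, -0.006, -0.012, -0.02],
    [0, 0, 10, 0, 0, 0, 0],
    [0, 0, 10, 0, 0, 0, 0],
    [0, 0, 6, 0, 0, 0, 0],
    [0, 0, 4, 0, 0, 0, 0],
    [0, 0, 4, 0, 0, 0, 0],
    [0, 0, 0, 0, 0, 0, 0],
    [0, 0, 0, 0, 0, 0, 0],
  ],
)

```text
clock: 40.0
tool_pos: [0.4482, 0.3282, 0.0893]
eef_rot: [0.999, 0.046, 0.0, -0.002]
contact_force: [0.2, 2.5, 0.1]
opening: 0.005
```

```bash
python3 tg.py -.058 .201 .068;python3 - <<'E'
from h import *
c,im=snap("side","s12")
cv2.imwrite("pics/s12c.png",cv2.resize(im[90:190,150:270],None,fx=6,fy=6,interpolation=cv2.INTER_CUBIC))
E
```

```text
t 40.0 pos [0.4482 0.3282 0.0893] xax [0.996 0.093 0.   ] yax [ 0.093 -0.996 -0.005] F [0.2 2.5 0.1] op 0.005 q [-0.61  0.82 -0.17  1.9   0.29  0.44 -0.9 ]
tray [-0.0526  0.2093  0.0693] [array([-5.4,  8.3,  1.3]), array([-0.005, -0.   ,  0.   ]), array([ 0.   , -0.008, -3.141])]
```

View pics/s12c.png

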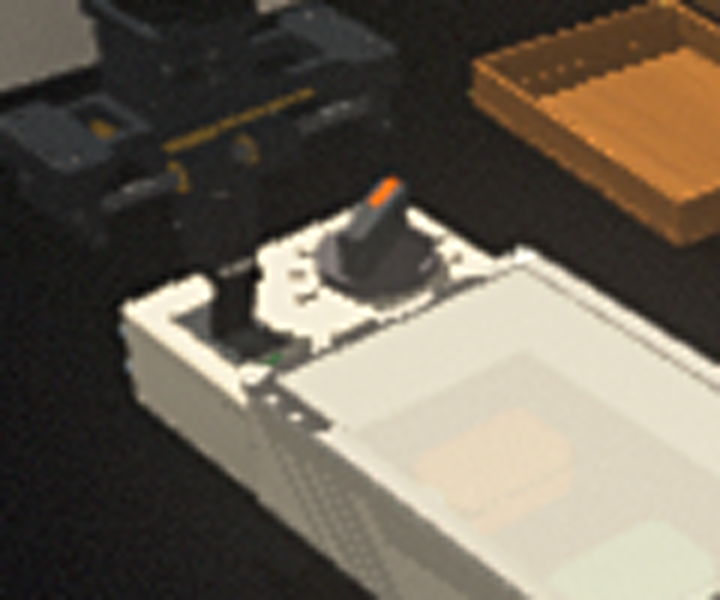

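>>> play_rows(
  increments=[
    [0, 0, 4, 0, 0, 0, 0],
    [0, 0, 3, 0, 0, 0, 0],
    [0, 0, 3, 0, 0, 0, 0],
    [0, 0, 2, 0, 0, 0, 0],
    [0, 0, 1, 0, 0, 0, 0],
    [0, 0, 1, 0, 0, 0, 0],
    [0, 0, 1, 0, 0, 0, 0],
    [0, 0, 1, 0, 0, 0, 0],
  ],
)

```text
clock: 41.05
tool_pos: [0.4492, 0.3215, 0.0901]
eef_rot: [0.999, 0.049, 0.002, -0.011]
contact_force: [-0.4, 6.0, -2.1]
opening: 0.005
```

```bash
python3 tg.py -.058 .201 .068;python3 - <<'E'
from h import *
c,im=snap("side","s13")
cv2.imwrite("pics/s13c.png",cv2.resize(im[90:190,150:270],None,fx=6,fy=6,interpolation=cv2.INTER_CUBIC))
E
```

```text
t 41.05 pos [0.4492 0.3215 0.0901] xax [0.995 0.098 0.005] yax [ 0.099 -0.995 -0.021] F [-0.4  6.  -2.1] op 0.005 q [-0.59  0.82 -0.18  1.92  0.29  0.42 -0.88]
tray [-0.0522  0.2025  0.0701] [array([-5.8,  1.5,  2.1]), array([-0.021, -0.005,  0.006]), array([ 0.008, -0.034, -3.135])]
```

View pics/s13c.png

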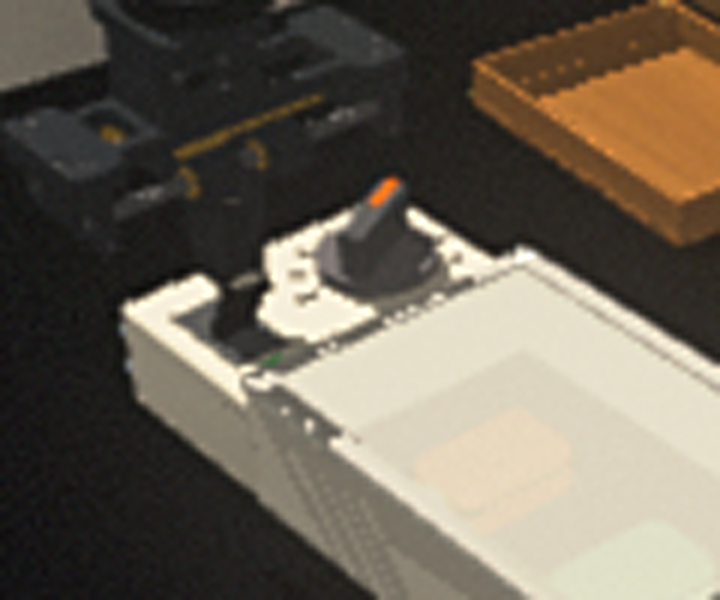

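>>> play_rows(
  increments=[
    [0, 0, 2, 0, 0, 0, 0],
    [0, 0, 2, 0, 0, 0, 0],
    [0, 0, 2, 0, 0, 0, 0],
    [0, 0, 2, 0, 0, 0, 0],
    [0, 0, 1, 0, 0, 0, 0],
    [0, 0, 1, 0, 0, 0, 0],
    [0, 0, 1, 0, 0, 0, 0],
    [0, 0, 1, 0, 0, 0, 0],
  ],
)

```text
clock: 42.1
tool_pos: [0.4491, 0.3216, 0.0904]
eef_rot: [0.998, 0.053, 0.004, -0.021]
contact_force: [-0.1, 6.2, -0.7]
opening: 0.002
```

>>> play_rows(
  increments=[
    [0, 0, 1, 0, 0, 0, 0],
    [0, 0, 1, 0, 0, 0, 0],
    [0, 0, 1, 0, 0, 0, 0],
    [0, 0, 1, 0, 0, 0, 0],
    [0, 0, 1, 0, 0, 0, 0],
    [0, 0, 1, 0, 0, 0, 0],
    [0, 0, 1, 0, 0, 0, 0],
    [0, 0, 0, 0, 0, 0, 0],
  ],
)

```text
clock: 43.1
tool_pos: [0.449, 0.3219, 0.0906]
eef_rot: [0.998, 0.056, 0.005, -0.028]
contact_force: [0.1, 3.3, -0.8]
opening: 0.008
```

```bash
python3 tg.py -.058 .201 .068;python3 - <<'E'
from h import *
c,im=snap("side","s14")
cv2.imwrite("pics/s14c.png",cv2.resize(im[90:190,150:270],None,fx=6,fy=6,interpolation=cv2.INTER_CUBIC))
E
```

```text
t 43.1 pos [0.449  0.3219 0.0906] xax [0.994 0.111 0.012] yax [ 0.111 -0.992 -0.054] F [ 0.1  3.3 -0.8] op 0.008 q [-0.56  0.81 -0.2   1.94  0.3   0.38 -0.86]
tray [-0.0524  0.2029  0.0706] [array([-5.7,  1.9,  2.4]), array([-0.055, -0.012,  0.019]), array([ 0.019, -0.085, -3.122])]
```

View pics/s14c.png

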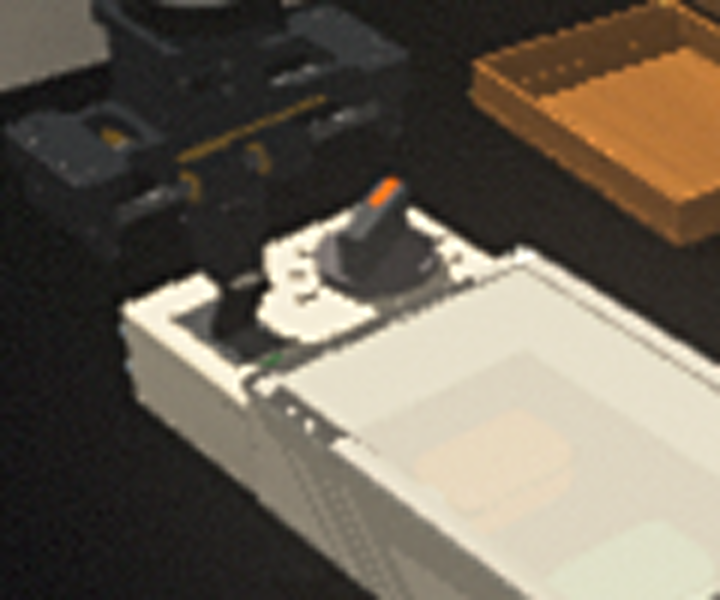

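>>> play_rows(
  increments=[
    [0, 0, -6, 0, 0, 0, 0],
    [0, 0, -8, 0, 0, 0, 0],
    [0, 0, -12, 0, 0, 0, 0],
    [0, 0, -15, 0, 0, 0, 0],
    [0, 0, -5, -20, 0, 0, 0],
    [0, 0, 0, -45, 0.05, 0, 0],
    [0, 0, 0, -45, 0, 0, 0],
    [0, 0, 0, -45, 0, 0, 0],
  ],
)

```text
clock: 44.15
tool_pos: [0.4404, 0.3555, 0.2474]
eef_rot: [0.997, 0.056, -0.002, -0.046]
contact_force: [0.4, 0.8, -0.1]
opening: 0.005
```

```bash
python3 tg.py -.058 .201 .068 w27;python3 - <<'E'
from h import *
c,im=snap("side","s15")
cv2.imwrite("pics/s15c.png",cv2.resize(im[90:240,150:310],None,fx=4.5,fy=4,interpolation=cv2.INTER_CUBIC))
E
```

```text
t 44.15 pos [0.4404 0.3555 0.2474] xax [0.994 0.113 0.002] yax [ 0.112 -0.989 -0.093] F [ 0.4  0.8 -0.1] op 0.005 q [-0.51  0.59 -0.34  1.78  0.17  0.74 -0.8 ]
tray [-0.0578  0.2371  0.2274] [array([ -1.1,  50.7, 155.4]), array([-0.093, -0.001,  0.02 ]), array([ 1.000e-03, -1.450e-01, -3.118e+00])]
```

View pics/s15c.png

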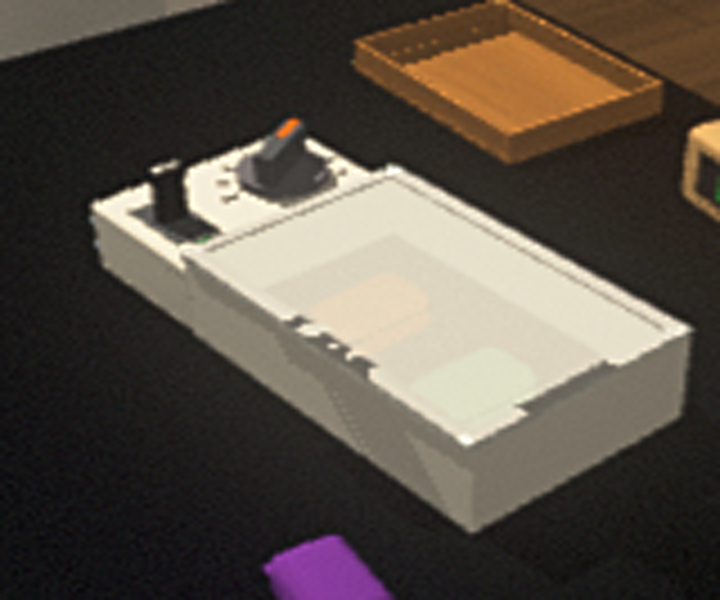

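View pics/w27.png

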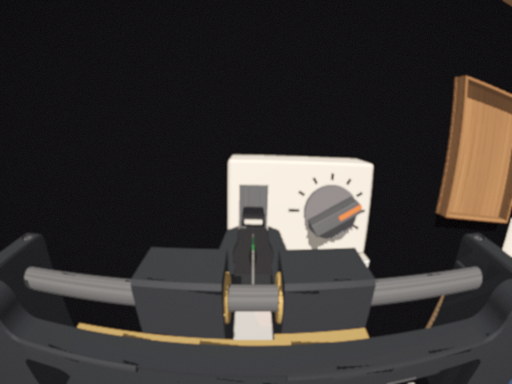

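>>> play_rows(
  increments=[
    [0, 0, 0, -5, 0, 0, 0],
    [0, 0, 0, 0, 0, 0, 0],
    [0, 0, 0, 0, 0, 0, 0],
    [0, 0, 0, 0, 0, 0, 0],
    [0, 0, 0, 0, 0, 0, 0],
    [0, 0, 0, 0, 0, 0, 0],
    [0, 0, 0, 0, 0, 0, 0],
    [0, 0, 0, 0, 0, 0, 0],
  ],
)

```text
clock: 45.25
tool_pos: [0.4407, 0.3562, 0.252]
eef_rot: [0.997, 0.057, -0.001, -0.047]
contact_force: [0.3, 0.1, -0.9]
opening: 0.005
```

```bash
python3 tr.py top:t9
```

```text
t 45.25 pos [0.4407 0.3562 0.252 ] xax [0.994 0.113 0.003] yax [ 0.113 -0.989 -0.093] F [ 0.3  0.1 -0.9] op 0.005 q [-0.51  0.59 -0.34  1.77  0.17  0.75 -0.8 ]
tray [-0.0575  0.2379  0.232 ] [array([-0.071, -0.075, -1.549]), array([-0.075,  0.072,  1.59 ])]
```

View pics/t9.png

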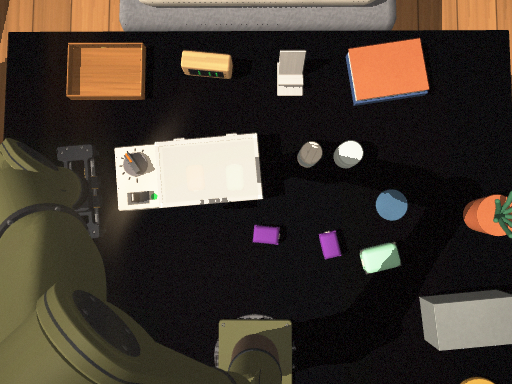

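The top view shows the lid shut, the dial at the fifth tick, the toggle centred, jar and lotion standing at (349,154) and (310,154), and only distractors left (purple ×2, large mint).

```bash
python3 - <<'E'
from plant import r
print(r.finish_job())
E
```

```text
the job is handed in; nothing more can be done
None
```

I finished the whole job and handed it in after about 45 s of the 210 s; no verdict was reported.

- **Cases:** Only two cases were present, the small mint one and the coral one. I saw no sand-coloured case in any view. Both now lie flat in the tray. I left the two purple look-alikes and the larger mint block where they were.
- **Lid:** I pulled it over from behind and pressed it down until the wrist read about 52 N. It looked flat on the rim in the last side and top pictures.
- **Dial:** I turned it clockwise from about 0.09 rad. The last pictures show the pointer on the fifth short tick after the long one.
- **Toggle:** I pushed it to the green-dot side until it stopped moving. The force was 3–6 N, and I held it there for over 2 s. After I let go, pictures showed it upright again.
- **Last checks:** The jar and lotion dispenser were still standing, and the gripper was clear of everything with no contact force to speak of.

No check failed. The first descent on the coral case stopped about 25 mm short, next to a wrist joint limit, and I corrected it before lifting. The dial turned out to sit about 3 mm left of where I had computed it. I allowed for that when gripping it.

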